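Scrub out the plaster jar with the bottle brush

ROBOT

A 6-joint arm with a two-finger parallel gripper is mounted at the origin on the work surface. World frame = base frame: x ahead of the robot, y to its left, z up, the work surface at z = 0. Lengths are in m, angles in rad, forces in N, time in s.
With the tool pointing down it reaches from about 0.35 to 0.775 m from the base axis. Payload 5.5 kg.
Tool frame: the origin (TCP) lies at the very end of the fingers, on their centre line; the grasp point (between the pads) lies env.grasp_offset behind it (env.grasp_offset is the distance from the TCP to the grasp point, in m); x points along the fingers, y is the direction in which the jaws open and shut, and the axes are right-handed (so a half turn about x gives the same grasp; the last joint's range is limited). The gripper opens to 85 mm and grips with 20 to 120 N. Pads are 22 mm wide; open, the fingers measure 114 mm over their backs; the gripper's body (76 mm by 85 mm) begins 54 mm behind the grasp point. The pads swing forward as they close: fully open they stand 13 mm farther back than shut.
Start: joints at [1.079, 0.313, 0.046, 1.304, 0, 1.431], TCP at [0.198, 0.54, 0.231] pointing down, gripper open.
Joint ranges: [-2.76, 2.76], [-0.86, 1.69], [-1.03, 1.26], [-2.2, 2.34], [-1.47, 1.5], [-3.14, 3.14]. Speed limits (rad/s): [2.57, 2.57, 3.14, 3.14, 3.14, 3.14].

INTERFACE

Orientations are given as a unit quaternion [w, x, y, z].
In Python, from workcell import get_state, viewer, job, env gives the robot as it stands.
- The arm moves only by the tool send_rows, never from a script. Its argument "plan" is a list of rows, each a list of 6 numbers: the shift along the tool's x, y, z in mm, then the turn, a rotation vector about the tool's x, y, z in degrees. A call has exactly 10 rows; each row is the pose to reach, as a shift and turn from the pose commanded when the call began, along the tool's axes at that moment; what a row does not reach only later rows make up. A row lasts 1/8 s, in which the tool goes at most 62.5 mm and 10.7 degrees, less where a joint would pass 70% of its speed; a pose out of reach is approached as far as the arm can. A call with a gripper value outside its range is refused whole. "claw" is the finger opening in mm, from 0 to 85.4, set as the call begins (left out, the last holds). The fingers move at their own pace and stop on an object; "newtons" is the grip in N (left out, the last holds). Time passes only in rows, so rows that repeat a pose let the fingers close, or fill a call up. It gives the time, the measured TCP pose, the force and the opening at its end, in the units of the state.
- get_state(): the state, without advancing time (a new reading comes with each control period).
- viewer.read_camera(name): name is "scene" or "side" or "wrist"; returns a dict with "frame" (480x640x3 uint8, blue, green, red), "mtx" (3x3 intrinsics, pixels), "rvec" (rotation vector, rad) and "tvec" (3), from world to camera coordinates, as OpenCV has them. Camera axes: x right, y down, z forward; pixel columns grow to the right and rows downward; lengths in m; the calibration is good to about 2 mm. The wrist camera is an equidistant fisheye: a pixel r from the principal point sees the ray r / f radians off the axis. A picture is of the moment at which its call begins. There is no depth.
- job.hand_in(): hands the job in, once; it reports no verdict.
The state is a dict: "clock": time; "joint_pos": joint angles; "qvel": joint speeds; "tau": joint torques, N m; "tcp_pos": TCP position; "orientation": TCP orientation; "wrist_force": force on the tool from outside, world axes, zero at the start; "ft_torque": the same for the moment, N m; "finger_gap": finger opening in m.
Only numpy, scipy, OpenCV 4.12 (cv2) and the standard library are available. Lean on these libraries where they do the work, as an engineer would, in place of code of your own. Each camera call takes 0.05 s, during which the arm holds its last target.

TASK

Scrub out the open glass jar in the crate with the bottle brush from the pot, pressing with about 6 N and never over 12 N: press the bristles onto the bottom, then, keeping them pressed against the wall nearest the robot, draw them up until their top is level with the rim and push them back down to the bottom, and then do the same stroke against the wall farthest from the robot. Leave the jar standing in its place and the other things alone. Finish by standing the brush back in its pot, bristles down, and letting go.

Things in the scene. Friction and masses are not known exactly. Their poses are not given: they have to be found in the camera images.
- brush_grip (a point): Bottle brush, 233 mm long over all, about 100 g: a round wooden handle 22 mm in diameter and 88 mm long, a twisted wire stem 7 mm in diameter and 85 mm long, and a bristle head, a dense cylinder 40 mm in diameter and 60 mm long. It starts leaning about 20 degrees from upright in the pot, bristles down. This point lies on the handle's axis, 185 mm from the bristle end and 48 mm below the handle's end; its z axis points along the brush from the bristles to the handle's end.
- brush_tip (a point): Middle of the flat lower end of the bristle head, 185 mm below brush_grip when the stem is straight; z axis along the bristle head towards the handle.
- bristles: Stem and bristle head of the brush, the head a cylinder 40 mm in diameter and 60 mm long. Origin on the axis where the stem leaves the handle, 145 mm above the bristle end and 40 mm below brush_grip; z axis along the stem towards the handle. It gives and springs back: sideways the stem bends at this origin, by about 1.7 mm at the bristle end for each newton pressed there; endways the head is pushed up by 0.5 mm for each newton, 10 mm at most.
- jar_mouth (a point): Open round glass jar, the only open one of the three vessels in the crate, standing upright: 104 mm outside diameter, wall 5 mm, so 94 mm inside; 130 mm high, rim 122 mm above its inner floor; about 0.7 kg. It is loose and can shift about 4 mm each way in its compartment. This point is the centre of its mouth, level with the rim; z up; x points across the crate away from the robot, so its wall nearest the robot is on the -x side and the farthest wall on the +x side.
- jar: The same jar; origin at the centre of its underside, axes as jar_mouth. Its inner floor is 8 mm above.
- crate: Plywood crate fixed to the bench, 132 mm (x) by 376 mm (y) and 90 mm high, with three compartments side by side along its y axis, each 112 mm square inside, on a 10 mm floor, centres 122 mm apart. Origin at the centre of its underside; x points across it, away from the robot. In each compartment stands one vessel, in any order.
- lidded_jar: Bystander in the crate: glass jar closed with a steel screw lid, 106 mm in diameter, 118 mm high; origin at the centre of its underside.
- tin: Bystander in the crate: closed steel paint tin, 98 mm in diameter, 113 mm high; origin at the centre of its underside.
- reel: Bystander on the bench: reel of copper wire, 72 mm in diameter, 66 mm high; origin at the centre of its underside.
- pot_mouth (a point): White stoneware brush pot standing loose on the bench, about 0.9 kg, upright: 68 mm outside diameter above a foot 94 mm wide, 56 mm inside diameter, 80 mm high, its inner floor 68 mm below the rim. This point is the centre of its mouth, level with the rim; z up.
- pot: The same pot; origin at the centre of its underside.
Things that resemble listed ones, but are neither listed nor needed, are in the scene too. Leave any yellow look-alike of the part that bears brush_grip alone. What is shaped like the jar but purple is not meant.

How it is judged:
By the outcome, as a careful person would: the job done as asked, in the order asked, and still so for the second after the job is handed in, with the robot touching nothing.
It also fails if it takes over 72 s, if anything falls off the work surface, if the arm or the gripper's body presses on something with over 40 N, if the wrist force passes 120 N, or if a joint passes its speed limit or range.

## Working session

There is one attempt and no reset: what is moved stays moved. The work goes in short steps, Python scripts to look and compute and a tool call to move; the robot and the scene stay as the last step left them, time stands still between calls to the robot, and variables do not carry over. Pictures are saved under pics/ and viewed, and the job is handed in when it is done.

Besides the shell and the picture viewer there is one more tool, called after "Request:" by a JSON object that holds its "op" and its "data", one argument or row to a line. send_rows: Moves the arm, as the interface text tells. Its arguments: {"type":"object","properties":{"plan":{"type":"array"},"claw":{"type":"number"},"newtons":{"type":"number"}},"required":["plan"]}

```bash
ls; mkdir -p pics
python3 - <<'E'
from workcell import get_state, viewer, job, env
import cv2
print(get_state()); print(env.grasp_offset)
for n in ("scene","side","wrist"):
    c=viewer.read_camera(n); cv2.imwrite(f"pics/{n}0.png",c["frame"]); print(n,c["mtx"].tolist(),c["rvec"],c["tvec"])
E
```

```text
pics
{'clock': 0.0, 'joint_pos': array([ 1.07940738e+00,  3.14031912e-01,  4.49854510e-02,  1.30359681e+00,
       -8.43366218e-06,  1.43121226e+00]), 'qvel': array([ 0.00298166, -0.00066585, -0.00248575, -0.00068185,  0.00013507,
       -0.00157495]), 'tau': array([-7.44056579e-04, -4.80624139e+01,  2.98533994e+01,  1.93473918e-02,
       -4.69340521e-04, -1.13948198e-05]), 'tcp_pos': array([0.19790211, 0.53933022, 0.23039359]), 'orientation': array([ 0.69599536,  0.12311962,  0.69639491, -0.124363  ]), 'wrist_force': array([ 0.48061517, -0.25011322,  0.36402088]), 'ft_torque': array([-0.03563095, -0.00416714, -0.02656616]), 'finger_gap': 0.0856905932758548}
0.0187
scene [[445.9931083554916, 0.0, 321.9525151782363], [0.0, 445.9931083554916, 238.91999411579613], [0.0, 0.0, 1.0]] [ 2.14039552  0.6334665  -0.28389828] [-0.48970975 -0.13220537  1.2975367 ]
side [[546.198785809747, 0.0, 316.70306840862986], [0.0, 546.198785809747, 241.2512581327582], [0.0, 0.0, 1.0]] [ 2.14158979 -1.31786956  0.46594253] [-0.34584713  0.50192353  0.93131145]
wrist [[371.64829954431775, 0.0, 319.80719939351826], [0.0, 371.64829954431775, 237.81132267094563], [0.0, 0.0, 1.0]] [-2.38672788 -1.66656467 -0.22384318] [-0.57232245 -0.03462636  0.37777433]
```

View pics/scene0.png

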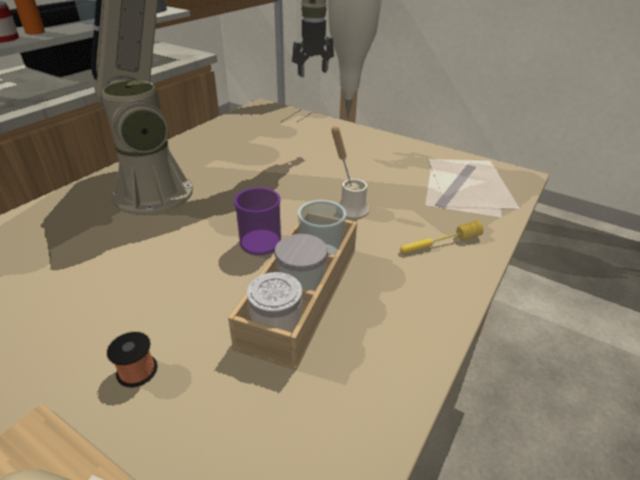

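View pics/side0.png

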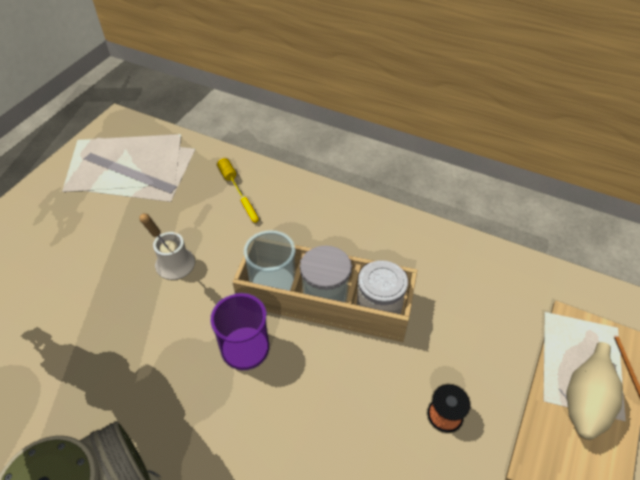

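View pics/wrist0.png

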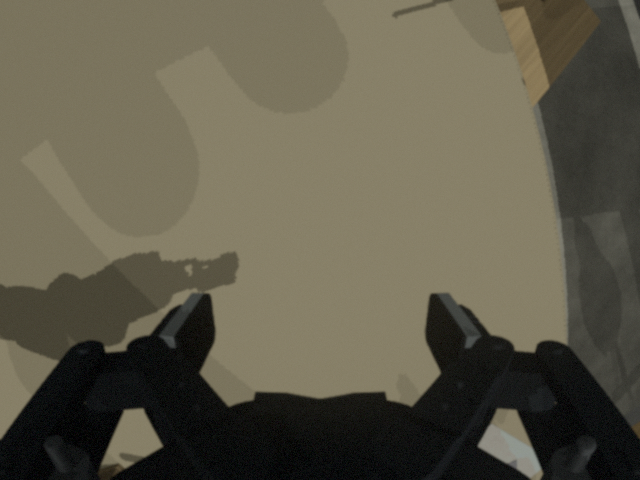

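Run:
```python
import cv2
a=cv2.imread("pics/scene0.png")[110:360,220:400]; cv2.imwrite("pics/c1.png",cv2.resize(a,None,fx=2.4*1.0,fy=2.4,interpolation=cv2.INTER_CUBIC))
a=cv2.imread("pics/side0.png")[200:380,130:430]; cv2.imwrite("pics/c2.png",cv2.resize(a,None,fx=2.6,fy=2.6,interpolation=cv2.INTER_CUBIC))
```

```text
(no output)
```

View pics/c1.png

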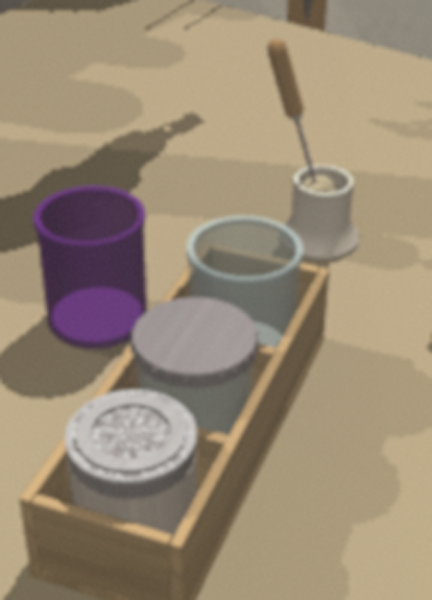

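View pics/c2.png

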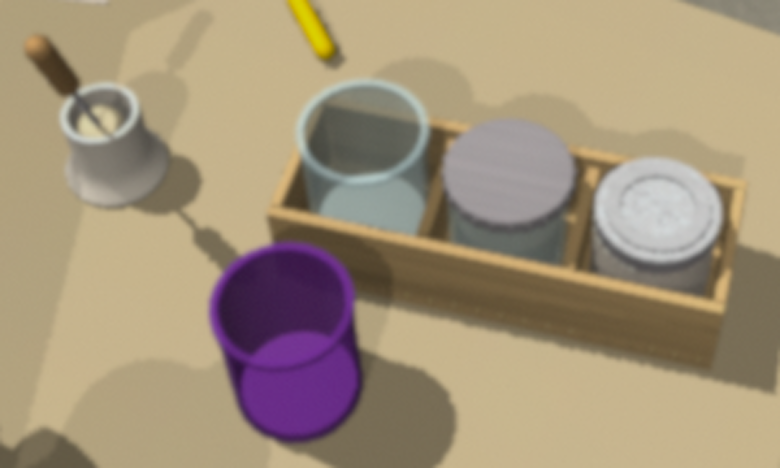

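```bash
cat > h.py <<'E'
import numpy as np, cv2
from scipy.optimize import least_squares
from scipy.spatial.transform import Rotation as R
from workcell import get_state, viewer, job, env
def calib():
    return {n:{k:v for k,v in viewer.read_camera(n).items()} for n in ("scene","side")}
def proj(c,P):
    p,_=cv2.projectPoints(np.asarray(P,float).reshape(-1,3),c["rvec"],c["tvec"],c["mtx"],None); return p.reshape(-1,2)
def projw(c,P):
    Rm=cv2.Rodrigues(c["rvec"])[0]; q=np.asarray(P,float).reshape(-1,3)@Rm.T+np.ravel(c["tvec"])
    r=np.hypot(q[:,0],q[:,1]); th=np.arctan2(r,q[:,2]); f=c["mtx"][0,0]
    return np.c_[q[:,0]/r*th*f+c["mtx"][0,2], q[:,1]/r*th*f+c["mtx"][1,2]]
def circ(x,y,z,r,n=120):
    t=np.linspace(0,2*np.pi,n); return np.c_[x+r*np.cos(t),y+r*np.sin(t),z+0*t]
def ext(p): return np.r_[p.min(0),p.max(0)]
E
cat > fit.py <<'E'
from h import *
C=calib(); s=C["scene"]; d=C["side"]
A=lambda p: np.array(p,float)/2.4+[220,110]
B=lambda p: np.array(p,float)/2.6+[130,200]
AE=lambda e: np.r_[A([e[0],e[2]]),A([e[1],e[3]])]
BE=lambda e: np.r_[B([e[0],e[2]]),B([e[1],e[3]])]
def corners(q):
    x,y,t=q; u=np.array([[-.066,.188],[-.066,-.188],[.066,-.188],[.066,.188]])
    M=np.array([[np.cos(t),-np.sin(t)],[np.sin(t),np.cos(t)]]); return np.c_[u@M.T+[x,y],np.full(4,.09)]
def f(q):
    c=corners(q); a=proj(s,c); b=proj(d,c)
    return np.r_[(a-A([[210,250],[28,497],[183,543],[328,268]])).ravel(),(b-B([[270,212],[725,305],[744,183],[312,105]]))[:3].ravel()]
r=least_squares(f,[.55,.0,0]); print("crate",r.x,np.round(r.fun,1)); cr=r.x
def fc(e1,e2,z,rad,n):
    g=lambda q: np.r_[ext(proj(s,circ(*q,z,rad)))-AE(e1),ext(proj(d,circ(*q,z,rad)))-BE(e2)]
    r=least_squares(g,[.55,.1]); print(n,r.x,np.round(r.fun,1)); return r.x
j=fc([186,303,217,280],[297,430,80,190],.14,.052,"jar")
p=fc([292,355,166,207],[61,140,84,142],.08,.034,"pot")
pu=fc([34,146,187,244],[210,356,243,370],.13,.052,"purple")
def tri(a,b):
    g=lambda q: np.r_[proj(s,q)[0]-A(a),proj(d,q)[0]-B(b)]
    r=least_squares(g,[.5,.2,.2]); print("pt",r.x,np.round(r.fun,1)); return r.x
e=tri([278,46],[37,42]); m=tri([294,116],[72,93])
ax=(e-m)/np.linalg.norm(e-m); print("len",np.linalg.norm(e-m),ax,np.degrees(np.arccos(ax[2])))
print("tip est",e-.233*ax,"grip",e-.048*ax)
for n,c in C.items():
    I=c["frame"].copy()
    for P,col in((corners(cr),(0,0,255)),(circ(*j,.14,.052),(0,255,0)),(circ(*j,.018,.047),(0,255,0)),(circ(*p,.08,.034),(255,0,0)),(circ(*p,.0,.047),(255,0,0)),(circ(*pu,.13,.052),(255,255,0)),(circ(*pu,0,.052),(255,255,0)),([e,e-.233*ax],(0,0,255))):
        cv2.polylines(I,[np.int32(proj(c,P)*16)],True,col,1,cv2.LINE_AA,4)
    x0,y0,w,h=(220,110,180,250) if n=="scene" else (130,180,300,200)
    cv2.imwrite(f"pics/f_{n}.png",cv2.resize(I[y0:y0+h,x0:x0+w],None,fx=2.4,fy=2.4,interpolation=cv2.INTER_CUBIC))
E
python3 fit.py
```

```text
crate [ 0.5962322  -0.10642696  0.21687906] [-1.5 -3.9 -2.7  0.7  0.9  2.2  1.6  0.2 -2.3 -0.9 -0.6  1.2  1.1 -3.1]
jar [0.56656577 0.00917151] [-0.4  0.1 -2.   0.1  0.6  0.4 -0.9 -3. ]
pot [0.52249308 0.24996989] [ 0.   0.  -1.  -4.3  0.9 -1.   1.  -0. ]
purple [ 0.40450177 -0.01446486] [-0.1  0.2 -1.8  0.2  0.8  0.4 -1.3 -2.1]
pt [0.4680105  0.23129777 0.23339495] [-0.  0. -0. -0.]
pt [0.48667831 0.23625049 0.15335895] [-0.9  0.9 -0.4 -1. ]
len 0.08233333874149959 [-0.22673452 -0.0601545   0.97209716] 13.566782273903373
tip est [0.52083965 0.24531377 0.00689632] grip [0.47889376 0.23418519 0.18673429]
```

View pics/f_scene.png

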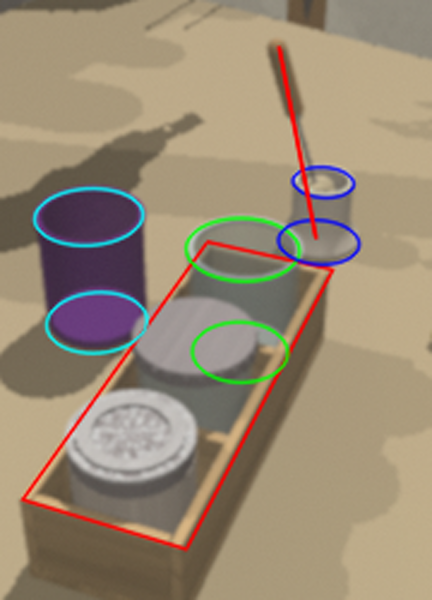

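View pics/f_side.png

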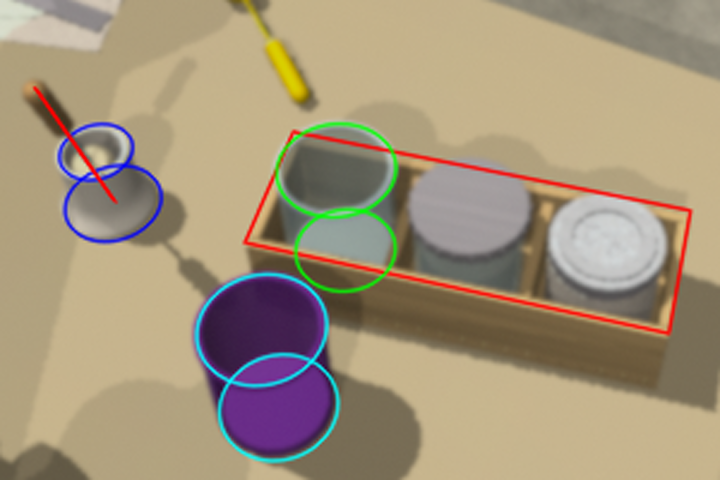

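```bash
cat >> h.py <<'E'
def rot(o): return R.from_quat([o[1],o[2],o[3],o[0]])
def pose():
    s=get_state(); return np.array(s["tcp_pos"]),rot(s["orientation"])
def delta(p0,r0,p1,r1):
    return np.r_[r0.inv().apply(np.asarray(p1)-p0)*1000,(r0.inv()*r1).as_rotvec(degrees=True)]
def apply(p0,r0,d):
    return p0+r0.apply(np.asarray(d[:3])/1000), r0*R.from_rotvec(d[3:],degrees=True)
def tool(ax,ydir):
    x=-np.asarray(ax)/np.linalg.norm(ax); y=np.asarray(ydir)-x*np.dot(x,ydir); y/=np.linalg.norm(y)
    return R.from_matrix(np.c_[x,y,np.cross(x,y)])
YAW=.217
JX=np.array([np.cos(YAW),np.sin(YAW),0])
E
python3 - <<'E'
from h import *
p,r=pose(); print(r.as_matrix().round(3))
w=viewer.read_camera("wrist"); Rm=cv2.Rodrigues(w["rvec"])[0]; cam=-Rm.T@np.ravel(w["tvec"]); print("cam in tool",r.inv().apply(cam-p), "cam z in tool",r.inv().apply(Rm[2]))
e=np.array([.468,.231,.233]); ax=np.array([-.25,-.06,.966]); ax/=np.linalg.norm(ax)
for sg in (1,-1):
    t=tool(ax,sg*JX); print(sg,delta(p,r,e+.09*ax,t).round(1))
E
```

```text
[[-0.     0.345  0.939]
 [-0.001  0.939 -0.345]
 [-1.    -0.001 -0.   ]]
cam in tool [-0.14172893 -0.00173708 -0.06718986] cam z in tool [ 9.63785473e-01 -2.94541766e-04  2.66678600e-01]
1 [ -88.9 -209.5  340.5   57.1   -7.2   13.8]
-1 [ -88.9 -209.5  340.5 -121.7  -16.1   -8.4]
```

Request:
{"op": "send_rows", "data": {
  "plan": [
    [-20,-8,14,2,0,0.5],
    [-45,-28,45,8,-1,2],
    [-65,-52,85,14,-2,3.5],
    [-80,-80,130,21,-3,5],
    [-88,-108,175,28,-3.5,7],
    [-89,-136,220,35,-4.5,8.5],
    [-89,-162,263,43,-5.5,10.5],
    [-89,-186,302,50,-6.5,12],
    [-89,-204,331,55,-7,13.5],
    [-89,-210,340,57,-7,14]
  ]
}}

```text
clock: 1.55
tcp_pos: [0.4457, 0.2234, 0.3218]
orientation: [0.601, 0.515, 0.49, -0.365]
wrist_force: [0.1, 0.1, 0.4]
finger_gap: 0.0852
```

Run:
```python
from h import *
p,r=pose(); print(p,r.as_matrix().round(3),get_state()["joint_pos"],get_state()["clock"],get_state()["wrist_force"])
for n in("wrist","scene","side"): cv2.imwrite(f"pics/{n}1.png",viewer.read_camera(n)["frame"])
np.save("w1.npy",viewer.read_camera("wrist"),allow_pickle=True)
```

```text
[0.44568753 0.22335044 0.32181605] [[ 0.253  0.944  0.213]
 [ 0.065  0.203 -0.977]
 [-0.965  0.261 -0.01 ]] [ 0.31327616 -0.06823142 -0.21110158  1.16399316 -0.01622617  1.66901916] 1.55 [0.09559354 0.1120077  0.42446459]
```

View pics/wrist1.png

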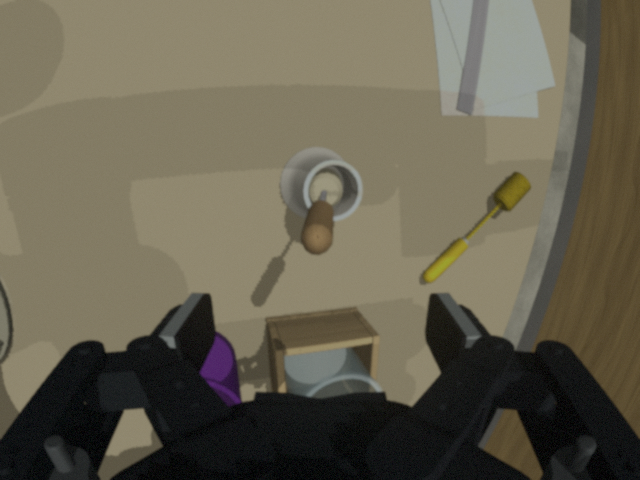

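Run:
```python
import cv2
a=cv2.imread("pics/wrist1.png")[140:270,250:400]; cv2.imwrite("pics/c3.png",cv2.resize(a,None,fx=5,fy=4.6,interpolation=cv2.INTER_CUBIC))
```

```text
(no output)
```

View pics/c3.png

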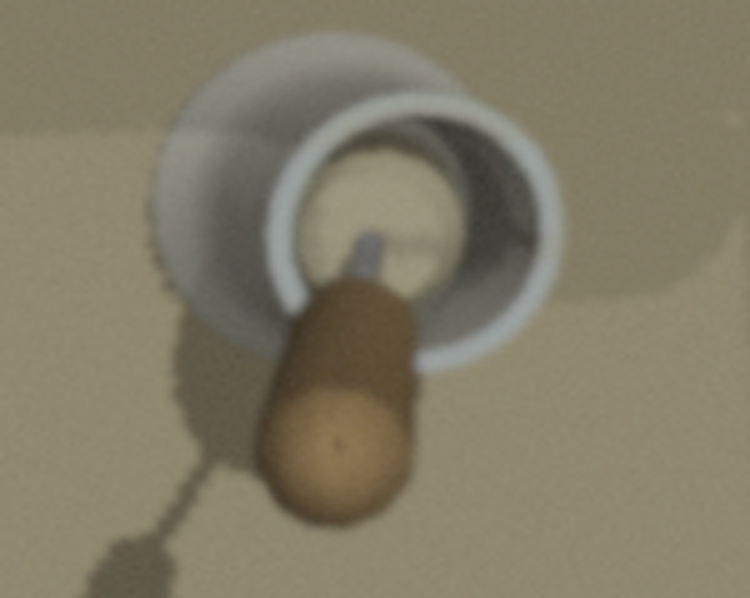

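```bash
cat > fit2.py <<'E'
from h import *
C=calib(); s=C["scene"]; d=C["side"]; w=np.load("w1.npy",allow_pickle=True).item()
A=lambda p: np.array(p,float)/2.4+[220,110]
B=lambda p: np.array(p,float)/2.6+[130,200]
W=lambda p: np.array(p,float)/[5,4.6]+[250,140]
e_=lambda F,e: np.r_[F([e[0],e[2]]),F([e[1],e[3]])]
g=lambda q: np.r_[ext(projw(w,circ(*q,.08,.034)))-e_(W,[265,563,90,375]),.5*(ext(proj(s,circ(*q,.08,.034)))-e_(A,[292,355,166,207])),.5*(ext(proj(d,circ(*q,.08,.034)))-e_(B,[61,140,84,142]))]
r=least_squares(g,[.52,.25],loss="soft_l1"); print("pot",r.x,g(r.x).round(1)); pot=r.x
r=least_squares(lambda q:g(q)[:4],[.52,.25]); print("pot wrist only",r.x,r.fun.round(1))
def g(q):
    e=q[:3]; ax=np.array([q[3],q[4],np.sqrt(1-q[3]**2-q[4]**2)]); m=e-.088*ax; h=e-.173*ax
    return np.r_[projw(w,e)[0]-W([336,452]),projw(w,h)[0]-W([371,228]),proj(s,e)[0]-A([279,46]),proj(d,e)[0]-B([37,42]),.7*(proj(s,m)[0]-A([295,115])),.7*(proj(d,m)[0]-B([72,92]))]
r=least_squares(g,[.468,.231,.233,-.25,-.06],loss="soft_l1"); q=r.x; print(q,g(q).round(1))
e=q[:3]; ax=np.array([q[3],q[4],np.sqrt(1-q[3]**2-q[4]**2)]);print("tilt",np.degrees(np.arccos(ax[2])),"tip",e-.233*ax,"grip",e-.048*ax, "headtop",e-.173*ax)
t=tool(ax,JX); G=e-.048*ax; T=G-.0187*ax
p,r0=pose(); print(delta(p,r0,T,t).round(1))
E
python3 fit2.py
```

```text
pot [0.52004817 0.2529788 ] [-0.2 -0.1  0.6  0.4 -0.1 -0.3 -0.6 -2.5 -0.4 -0.4 -0.4  0.1]
pot wrist only [0.51984782 0.25310642] [-0.4 -0.3  0.4  0.3]
[ 0.46529324  0.2315287   0.23272078 -0.27542871 -0.1159234 ] [ 0.5  0.1 -0.1  0.1 -1.3 -0.  -0.9  1.1  0.4  1.7 -0.8 -0.7]
tilt 17.387327561198923 tip [0.52946812 0.25853885 0.01036738] grip [0.47851381 0.23709302 0.18691407] headtop [0.5129424  0.25158345 0.06762577]
[157.    0.5  -2.7   1.    2.5   2.1]
```

Request:
{"op": "send_rows", "data": {
  "plan": [
    [8,0,-1,0.5,1,1],
    [28,0,-2,1,2.5,2],
    [52,0.5,-2.5,1,2.5,2],
    [78,0.5,-2.5,1,2.5,2],
    [102,0.5,-2.5,1,2.5,2],
    [124,0.5,-2.5,1,2.5,2],
    [142,0.5,-2.5,1,2.5,2],
    [151,0.5,-2.5,1,2.5,2],
    [154,0.5,-2.5,1,2.5,2],
    [154,0.5,-2.5,1,2.5,2]
  ]
}}

```text
clock: 3.1
tcp_pos: [0.4836, 0.2385, 0.1721]
orientation: [0.593, 0.534, 0.492, -0.347]
wrist_force: [-0.4, 0.2, 0.7]
finger_gap: 0.0854
```

Run:
```python
from h import *
print(get_state()["tcp_pos"],get_state()["wrist_force"],get_state()["ft_torque"])
a=[viewer.read_camera(n)["frame"] for n in("wrist","side")]
cv2.imwrite("pics/wrist2.png",a[0]); cv2.imwrite("pics/side2.png",cv2.resize(a[1][150:350,80:330],None,fx=2.8,fy=2.8))
```

```text
[0.48361839 0.23845788 0.17213094] [-0.35063043  0.20483663  0.67969651] [-0.09366028  0.26584686  0.03318574]
```

View pics/wrist2.png

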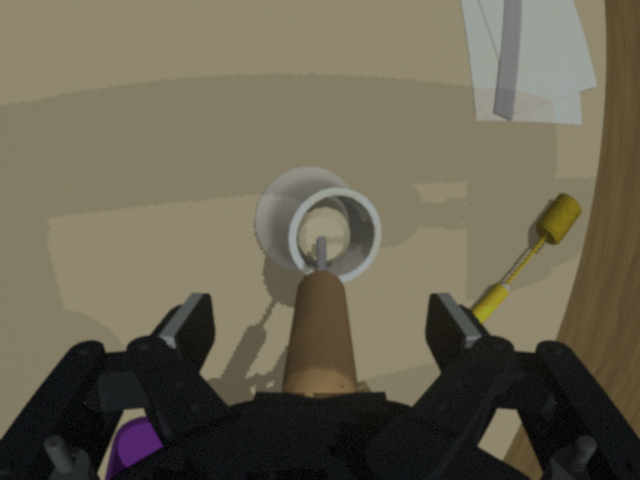

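View pics/side2.png

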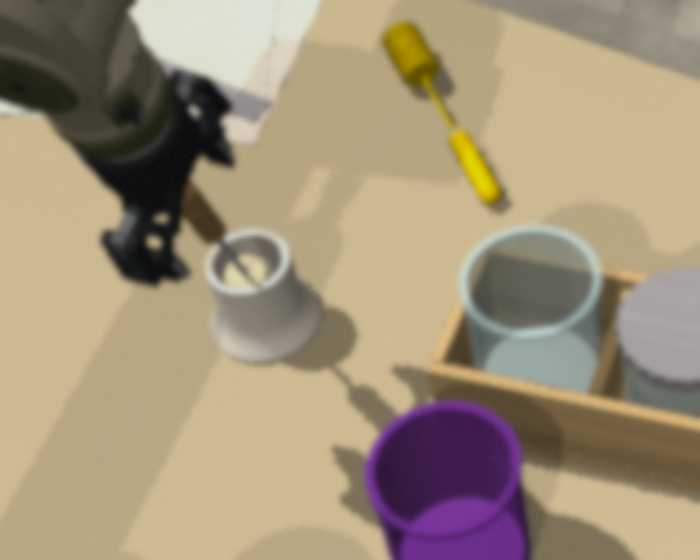

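Request:
{"op": "send_rows", "data": {
  "plan": [
    [0,0,0,0,0,0],
    [0,0,0,0,0,0],
    [0,0,0,0,0,0],
    [0,0,0,0,0,0],
    [0,0,0,0,0,0],
    [0,0,0,0,0,0],
    [0,0,0,0,0,0],
    [0,0,0,0,0,0],
    [-1,0,0,0,0,0],
    [-3,0,0,0,0,0]
  ],
  "claw": 8,
  "newtons": 90
}}

```text
clock: 4.45
tcp_pos: [0.4827, 0.2378, 0.1745]
orientation: [0.593, 0.534, 0.492, -0.347]
wrist_force: [2.4, 1.3, -0.8]
finger_gap: 0.0204
```

Run:
```python
from h import *
print(get_state()["tcp_pos"],get_state()["wrist_force"],get_state()["ft_torque"],get_state()["finger_gap"])
w=viewer.read_camera("wrist"); np.save("w3.npy",w,allow_pickle=True);cv2.imwrite("pics/wrist3.png",w["frame"])
```

```text
[0.48273198 0.23781248 0.17450161] [ 2.36166706  1.26163553 -0.82699267] [ 0.02726123 -0.28970059  0.06615851] 0.02038683702175784
```

View pics/wrist3.png

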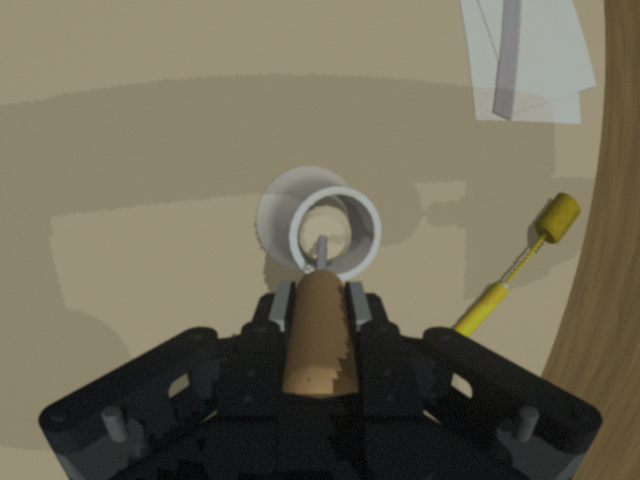

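```bash
cat >> h.py <<'E'
L=.1693
def tcp_for(tip,ax): return np.asarray(tip)+L*np.asarray(ax)/np.linalg.norm(ax)
def rowsto(p,r,wps):
    for tip,ax in wps:
        print(delta(p,r,tcp_for(tip,ax),tool(ax,JX)).round(1).tolist())
E
python3 - <<'E'
from h import *
p,r=pose(); t0=p+r.as_matrix()[:,0]*L; a0=-r.as_matrix()[:,0]; print(t0,a0)
p1=np.array([.5200,.2530])
wps=[]
for f,z in((.2,0.001),(.45,.002),(.7,.004),(.9,.007),(1,.015),(1,.03),(1,.052),(1,.075),(1,.095),(1,.105)):
    a=a0*(1-f)+np.array([0,0,1])*f
    wps.append((np.r_[t0[:2]*(1-f)+p1*f,t0[2]+z],a))
rowsto(p,r,wps)
E
```

```text
[0.52943203 0.2573885  0.01332158] [-0.27468199 -0.11515815  0.95461427]
[-1.3, 8.3, -1.5, -0.3, -0.6, -3.4]
[-1.7, 18.8, -3.4, -0.5, -1.4, -7.7]
[-2.2, 29.4, -5.4, -0.6, -2.2, -11.9]
[-3.2, 38.1, -7.0, -0.6, -2.9, -15.3]
[-9.7, 44.2, -8.1, -0.6, -3.2, -17.0]
[-24.1, 48.6, -9.0, -0.6, -3.2, -17.0]
[-45.1, 55.1, -10.2, -0.6, -3.2, -17.0]
[-67.0, 61.8, -11.5, -0.6, -3.2, -17.0]
[-86.1, 67.6, -12.6, -0.6, -3.2, -17.0]
[-95.6, 70.6, -13.2, -0.6, -3.2, -17.0]
```

Request:
{"op": "send_rows", "data": {
  "plan": [
    [-1.3,8.3,-1.5,-0.3,-0.6,-3.4],
    [-1.7,18.8,-3.4,-0.5,-1.4,-7.7],
    [-2.2,29.4,-5.4,-0.6,-2.2,-11.9],
    [-3.2,38.1,-7,-0.6,-2.9,-15.3],
    [-9.7,44.2,-8.1,-0.6,-3.2,-17],
    [-24,48.6,-9,-0.6,-3.2,-17],
    [-45,55,-10.2,-0.6,-3.2,-17],
    [-67,62,-11.5,-0.6,-3.2,-17],
    [-86,67.5,-12.5,-0.6,-3.2,-17],
    [-95.5,70.5,-13,-0.6,-3.2,-17]
  ]
}}

```text
clock: 5.75
tcp_pos: [0.5197, 0.2527, 0.289]
orientation: [0.552, 0.444, 0.551, -0.442]
wrist_force: [0.6, -0.3, -0.9]
finger_gap: 0.0197
```

Run:
```python
from h import *
p,r=pose(); print(p,r.as_matrix().round(3),get_state()["wrist_force"],get_state()["ft_torque"],get_state()["finger_gap"])
a={n:viewer.read_camera(n) for n in("wrist","side","scene")}
np.save("w4.npy",a,allow_pickle=True)
cv2.imwrite("pics/wrist4.png",a["wrist"]["frame"])
for n,x,y in(("side",80,100),("scene",220,80)): cv2.imwrite(f"pics/{n}4.png",cv2.resize(a[n]["frame"][y:y+200,x:x+250],None,fx=2.8,fy=2.8))
```

```text
[0.51966995 0.25267755 0.28900513] [[ 0.002  0.977  0.215]
 [ 0.     0.215 -0.977]
 [-1.     0.002  0.   ]] [ 0.64891674 -0.30614593 -0.85006608] [-0.01633298 -0.03481605  0.06370479] 0.019746705701341946
```

View pics/wrist4.png

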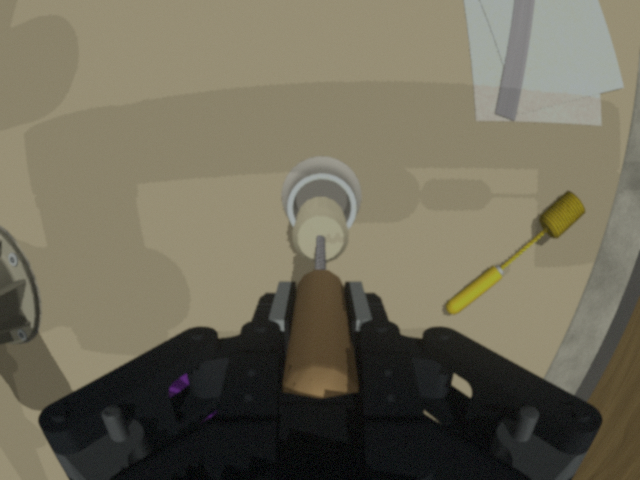

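View pics/side4.png

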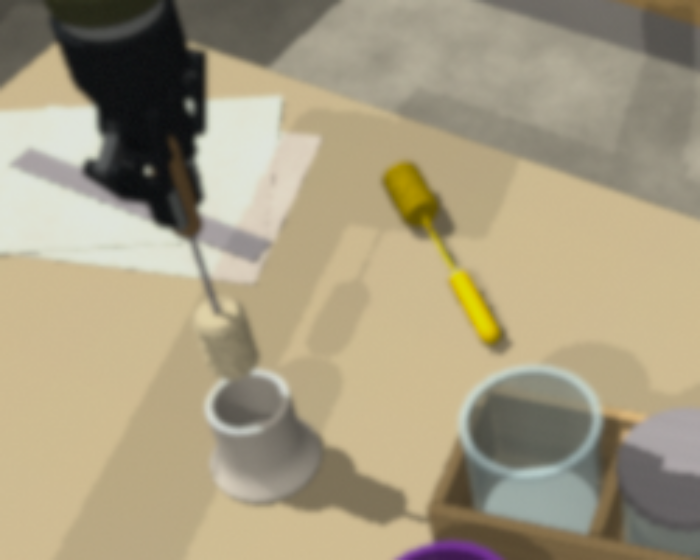

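View pics/scene4.png

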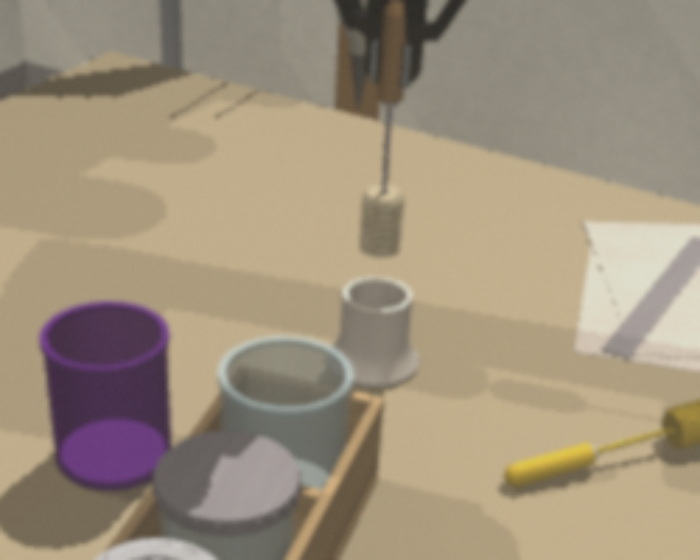

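```bash
cat > ov.py <<'E'
from h import *
import sys
def overlay(a,tag,p,r,extra=[]):
    X=r.as_matrix()[:,0]
    for n in a:
        I=a[n]["frame"].copy(); pj=projw if n=="wrist" else proj
        for k,rad in((.0,.02),(.06,.02),(.145,.011),):
            c=p+X*(L-k); u=r.as_matrix()[:,1];v=r.as_matrix()[:,2]
            t=np.linspace(0,6.283,60)[:,None]; P=c+rad*(np.cos(t)*u+np.sin(t)*v)
            cv2.polylines(I,[np.int32(pj(a[n],P)*16)],True,(0,0,255),1,cv2.LINE_AA,4)
        for P in extra: cv2.polylines(I,[np.int32(pj(a[n],P)*16)],True,(0,255,0),1,cv2.LINE_AA,4)
        a[n]["ov"]=I
    S=a["scene"]["ov"][80:330,220:400]; D=a["side"]["ov"][120:320,120:330]; Wi=a["wrist"]["ov"][140:400,200:440] if "wrist" in a else S
    f=lambda m: cv2.resize(m,(266,int(m.shape[0]*266/m.shape[1])),interpolation=cv2.INTER_CUBIC)
    h=[f(S),f(D),f(Wi)]; H=max(x.shape[0] for x in h)
    cv2.imwrite(f"pics/{tag}.png",np.hstack([cv2.copyMakeBorder(x,0,H-x.shape[0],0,0,cv2.BORDER_CONSTANT) for x in h]))
E
python3 - <<'E'
from ov import *
p,r=pose(); a=np.load("w4.npy",allow_pickle=True).item(); overlay(a,"ov4",p,r,[circ(.5200,.253,.08,.034)])
E
```

```text
(no output)
```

View pics/ov4.png

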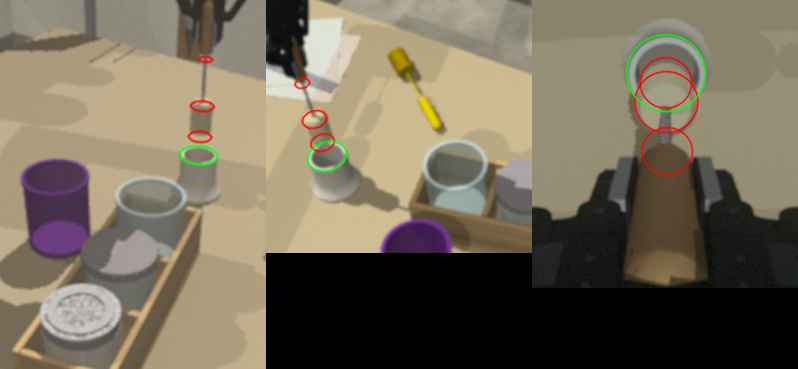

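Request:
{"op": "send_rows", "data": {
  "plan": [
    [-10,0,3,0,0,0],
    [-30,-0.5,15,0,0,0],
    [-45,-1,40,0,0,0],
    [-50,-2,75,0,0,0],
    [-50,-3,115,0,0,0],
    [-50,-4,155,0,0,0],
    [-50,-5,195,0,0,0],
    [-50,-6,225,0,0,0],
    [-50,-6,242,0,0,0],
    [-50,-6,246,0,0,0]
  ]
}}

```text
clock: 7.15
tcp_pos: [0.567, 0.0105, 0.3368]
orientation: [0.551, 0.443, 0.551, -0.443]
wrist_force: [-0.6, 0.1, -1.3]
finger_gap: 0.0201
```

Run:
```python
from ov import *
p,r=pose(); print(p,r.as_matrix().round(3),get_state()["wrist_force"],get_state()["ft_torque"],get_state()["clock"])
a={n:viewer.read_camera(n) for n in("wrist","side","scene")}
np.save("w5.npy",a,allow_pickle=True)
cv2.imwrite("pics/wrist5.png",cv2.resize(a["wrist"]["frame"][120:340,200:440],None,fx=3,fy=2.7,interpolation=cv2.INTER_CUBIC))
overlay(a,"ov5",p,r,[circ(.5666,.0092,.14,.052)])
```

```text
[0.56697329 0.01053582 0.33684342] [[-0.001  0.977  0.214]
 [ 0.     0.214 -0.977]
 [-1.    -0.001 -0.   ]] [-0.56723657  0.14403084 -1.34224777] [-0.03033733  0.00854395  0.05371632] 7.15
```

View pics/wrist5.png

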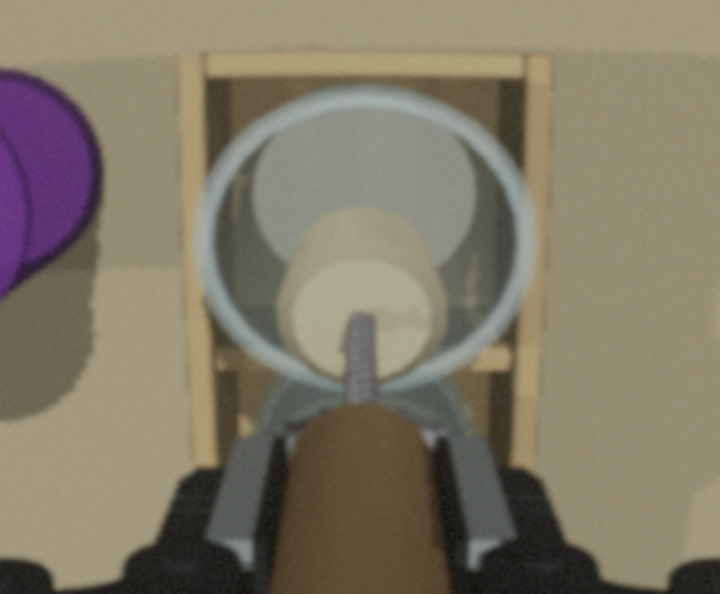

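View pics/ov5.png

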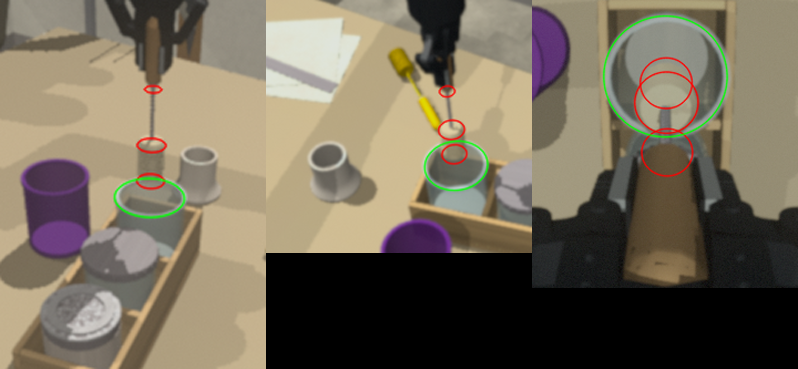

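Run:
```python
from h import *
a=np.load("w5.npy",allow_pickle=True).item(); w=a["wrist"]
m=np.r_[200+197/3,120+82/2.7,200+538/3,120+392/2.7]
r=least_squares(lambda q:ext(projw(w,circ(*q,.14,.052)))-m,[.567,.01]); print(r.x,r.fun.round(1))
# brush head top centre in the wrist image
p,q=pose(); X=q.as_matrix()[:,0]
P=p+X*(L-.06); print("pred headtop",projw(w,P)," meas",200+361/3,120+318/2.7)
for k in range(4):print(get_state()["wrist_force"])
# crate walls: inner edges at top z=.09
```

```text
[0.56873813 0.01066649] [ 1.2  2.6 -1.2 -3. ]
pred headtop [[321.05218911 230.85506419]]  meas 320.3333333333333 237.77777777777777
[-0.54996119 -0.70940786 -0.94109875]
[-0.54996119 -0.70940786 -0.94109875]
[-0.54996119 -0.70940786 -0.94109875]
[-0.54996119 -0.70940786 -0.94109875]
```

Run:
```python
from ov import *
p,r=pose(); a=np.load("w5.npy",allow_pickle=True).item()
overlay(a,"tmp",p,r)
z=lambda m:cv2.resize(m,(390,520),interpolation=cv2.INTER_CUBIC)
b=[]
for k in("frame","ov"):
    b.append(np.hstack([z(a["scene"][k][130:250,280:370]),z(a["side"][k][180:300,220:310])]))
cv2.imwrite("pics/z5.png",b[0]);cv2.imwrite("pics/z5o.png",b[1])
for n in("scene","side"):
    X=r.as_matrix()[:,0]; print(n,[proj(a[n],p+X*(L-k))[0].round(1) for k in(0,.06,.145)])
```

```text
scene [array([321.7, 201.9]), array([322.4, 177.6]), array([323.5, 139.7])]
side [array([267.6, 241.2]), array([265.4, 221.9]), array([261.9, 191.5])]
```

View pics/z5.png

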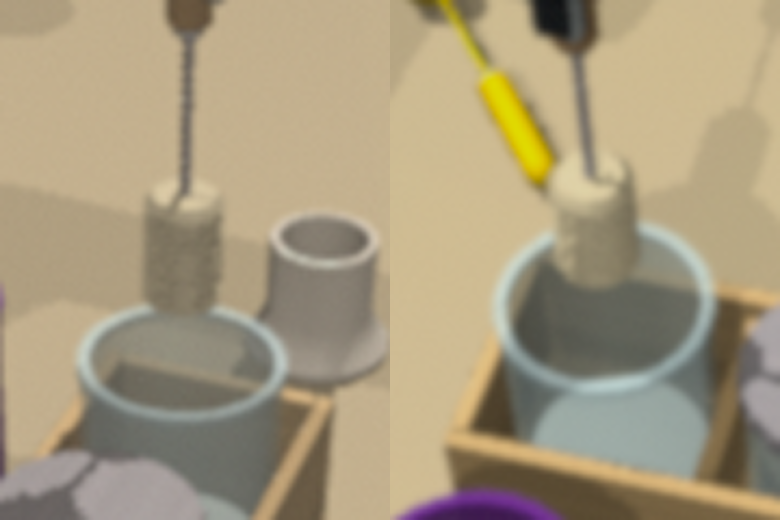

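View pics/z5o.png

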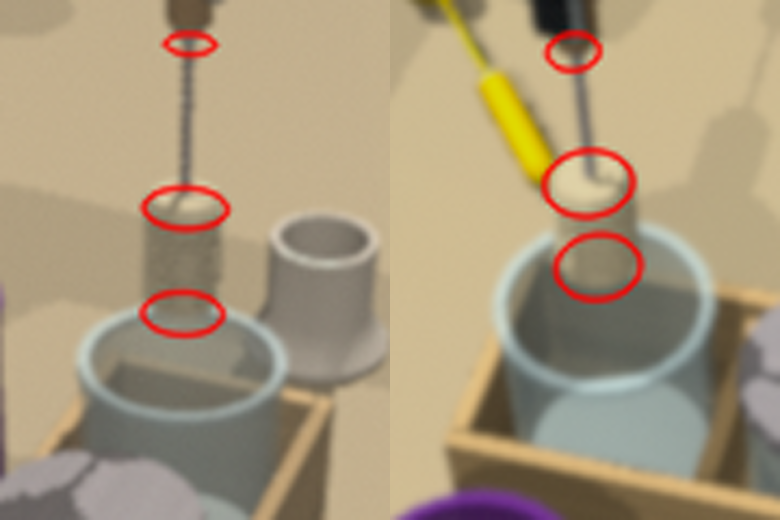

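```bash
python3 - <<'E'
from h import *
a=np.load("w5.npy",allow_pickle=True).item(); w=a["wrist"]
p,q=pose(); M=q.as_matrix(); X=M[:,0]
for l in(.1693,.165,.161): print(l,projw(w,p+X*(l-.06)).round(1),projw(w,p+X*(l-.145)).round(1),[proj(a[n],p+X*(l-.06)).round(1).tolist() for n in("scene","side")])
E
python3 - <<'E'
import cv2
a=cv2.imread("pics/wrist5.png")
E
```

```text
0.1693 [[321.1 230.9]] [[321.7 275.1]] [[[322.4, 177.6]], [[265.4, 221.9]]]
0.165 [[321.1 232.4]] [[321.8 278.4]] [[[322.5, 175.8]], [[265.2, 220.4]]]
0.161 [[321.1 233.9]] [[321.8 281.6]] [[[322.5, 174.1]], [[265.1, 219.1]]]
```

Request:
{"op": "send_rows", "data": {
  "plan": [
    [6,1.5,2,0,0,0],
    [22,1.5,2,0,0,0],
    [42,1.5,2,0,0,0],
    [64,1.5,2,0,0,0],
    [86,1.5,2,0,0,0],
    [107,1.5,2,0,0,0],
    [125,1.5,2,0,0,0],
    [138,1.5,2,0,0,0],
    [144,1.5,2,0,0,0],
    [146,1.5,2,0,0,0]
  ]
}}

```text
clock: 8.55
tcp_pos: [0.5689, 0.0097, 0.1911]
orientation: [0.551, 0.443, 0.551, -0.443]
wrist_force: [-0.3, -0.0, -0.6]
finger_gap: 0.0202
```

```bash
cat > st.py <<'E'
from h import *
s=get_state(); p,r=pose(); M=r.as_matrix()
print(s["clock"],p.round(4),"F tool",M.T@s["wrist_force"].round(2),"T",s["ft_torque"].round(3),"F",s["wrist_force"].round(2),s["finger_gap"].round(4))
E
python3 st.py
python3 - <<'E'
from ov import *
p,r=pose()
a={n:viewer.read_camera(n) for n in("wrist","side","scene")}
cv2.imwrite("pics/wrist6.png",cv2.resize(a["wrist"]["frame"][120:340,200:440],None,fx=3,fy=2.7,interpolation=cv2.INTER_CUBIC))
E
```

```text
Traceback (most recent call last):
  File "st.py", line 3, in <module>
    print(s["clock"],p.round(4),"F tool",M.T@s["wrist_force"].round(2),"T",s["ft_torque"].round(3),"F",s["wrist_force"].round(2),s["finger_gap"].round(4))
                                                                                                                                 ^^^^^^^^^^^^^^^^^^^^^
AttributeError: 'float' object has no attribute 'round'
```

View pics/wrist6.png

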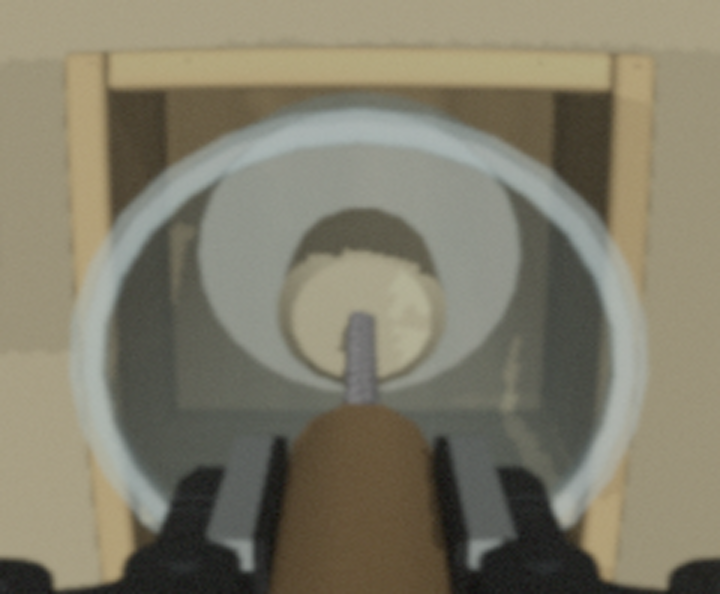

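Request:
{"op": "send_rows", "data": {
  "plan": [
    [1,0,0,0,0,0],
    [2,0,0,0,0,0],
    [3,0,0,0,0,0],
    [4,0,0,0,0,0],
    [5,0,0,0,0,0],
    [6,0,0,0,0,0],
    [7,0,0,0,0,0],
    [8,0,0,0,0,0],
    [8,0,0,0,0,0],
    [8,0,0,0,0,0]
  ]
}}

```text
clock: 9.95
tcp_pos: [0.5688, 0.0095, 0.1832]
orientation: [0.551, 0.443, 0.551, -0.443]
wrist_force: [-0.5, 0.5, -1.0]
finger_gap: 0.0204
```

```bash
sed -i 's/,s\["finger_gap"\].round(4)//' st.py; python3 st.py
```

```text
9.95 [0.5688 0.0095 0.1832] F tool [ 0.96986935 -0.35025603 -0.54842881] T [ 0.001  0.007 -0.085] F [-0.46  0.46 -0.97]
```

Request:
{"op": "send_rows", "data": {
  "plan": [
    [1,0,0,0,0,0],
    [2,0,0,0,0,0],
    [3,0,0,0,0,0],
    [4,0,0,0,0,0],
    [5,0,0,0,0,0],
    [5,0,0,0,0,0],
    [5,0,0,0,0,0],
    [5,0,0,0,0,0],
    [5,0,0,0,0,0],
    [5,0,0,0,0,0]
  ]
}}

```text
clock: 11.2
tcp_pos: [0.5689, 0.0096, 0.1782]
orientation: [0.551, 0.443, 0.551, -0.443]
wrist_force: [-0.7, 0.4, 3.4]
finger_gap: 0.0202
```

```bash
python3 st.py
```

```text
11.2 [0.5689 0.0096 0.1782] F tool [-3.44028028 -0.56199643 -0.51208552] T [ 0.102  0.043 -0.06 ] F [-0.66  0.38  3.44]
```

Request:
{"op": "send_rows", "data": {
  "plan": [
    [0.8,0,0,0,0,0],
    [0.8,0,0,0,0,0],
    [0.8,0,0,0,0,0],
    [0.8,0,0,0,0,0],
    [0.8,0,0,0,0,0],
    [0.8,0,0,0,0,0],
    [0.8,0,0,0,0,0],
    [0.8,0,0,0,0,0],
    [0.8,0,0,0,0,0],
    [0.8,0,0,0,0,0]
  ]
}}

```text
clock: 12.45
tcp_pos: [0.5689, 0.0095, 0.1775]
orientation: [0.551, 0.443, 0.551, -0.443]
wrist_force: [-0.2, 0.2, 4.9]
finger_gap: 0.02
```

```bash
python3 st.py
```

```text
12.45 [0.5689 0.0095 0.1775] F tool [-4.95010491 -0.10575565 -0.25744342] T [ 0.103  0.091 -0.048] F [-0.16  0.23  4.95]
```

Request:
{"op": "send_rows", "data": {
  "plan": [
    [-1.5,0,0,0,0,0],
    [-3,-1,0,0,0,-0.5],
    [-3,-3,0,0,0,-1.5],
    [-3,-5,0,0,0,-2.5],
    [-3,-8,0,0,0,-3.5],
    [-3,-10,0,0,0,-4.5],
    [-3,-12,0,0,0,-4.5],
    [-3,-14,0,0,0,-4.5],
    [-3,-15,0,0,0,-4.5],
    [-3,-15,0,0,0,-4.5]
  ]
}}

```text
clock: 13.7
tcp_pos: [0.5539, 0.0063, 0.1804]
orientation: [0.533, 0.421, 0.568, -0.464]
wrist_force: [2.5, -0.2, 1.5]
finger_gap: 0.0203
```

```bash
python3 st.py
```

```text
13.7 [0.5539 0.0063 0.1804] F tool [-1.71064258  2.23409525  0.71492683] T [ 0.091 -0.433  0.041] F [ 2.46 -0.19  1.53]
```

Request:
{"op": "send_rows", "data": {
  "plan": [
    [0,-1,0,0,0,0],
    [0,-2,0,0,0,0],
    [0.3,-3,0,0,0,0],
    [0.3,-4,0,0,0,0],
    [0.5,-5,0,0,0,0],
    [0.5,-6,0,0,0,0],
    [0.5,-6,0,0,0,0],
    [0.5,-6,0,0,0,0],
    [0.5,-6,0,0,0,0],
    [0.5,-6,0,0,0,0]
  ]
}}

```text
clock: 14.95
tcp_pos: [0.5485, 0.005, 0.1804]
orientation: [0.533, 0.421, 0.568, -0.464]
wrist_force: [3.5, 1.5, 1.8]
finger_gap: 0.0204
```

```bash
python3 st.py
python3 - <<'E'
from ov import *
a={n:viewer.read_camera(n) for n in("wrist","side","scene")}
cv2.imwrite("pics/wrist7.png",cv2.resize(a["wrist"]["frame"][120:340,200:440],None,fx=3,fy=2.7,interpolation=cv2.INTER_CUBIC))
z=lambda m:cv2.resize(m,(390,520),interpolation=cv2.INTER_CUBIC)
cv2.imwrite("pics/z7.png",np.hstack([z(a["scene"]["frame"][150:270,280:370]),z(a["side"]["frame"][180:300,220:310])]))
E
```

```text
14.95 [0.5485 0.005  0.1804] F tool [-2.10553863  3.56636075 -0.75675498] T [ 0.303 -1.294 -0.061] F [3.47 1.54 1.82]
```

View pics/wrist7.png

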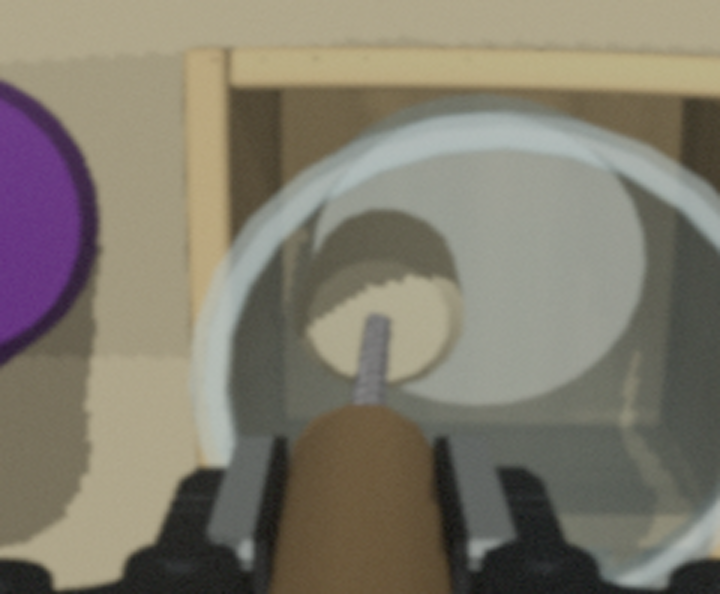

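View pics/z7.png

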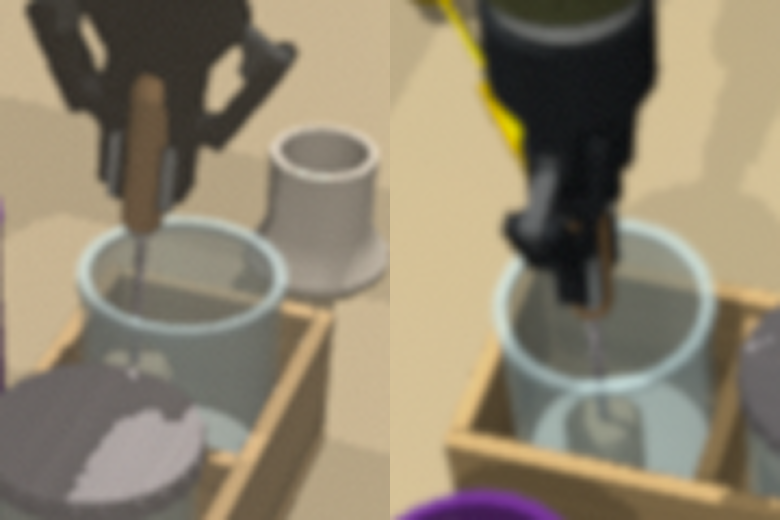

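```bash
cat > avg.py <<'E'
from h import *
F=[];T=[]
for k in range(8):
    viewer.read_camera("scene"); s=get_state(); F.append(s["wrist_force"]); T.append(s["ft_torque"])
p,r=pose(); F=np.array(F);T=np.array(T); jx=JX; jz=np.array([JX[1],-JX[0],0])
print(s["clock"],p.round(4),"F jx,jz,up",(F@jx).mean().round(2),(F@jz).mean().round(2),F[:,2].mean().round(2),"sd",F.std(0).round(2),"T",T.mean(0).round(3),T.std(0).round(3))
E
python3 avg.py
```

```text
15.5 [0.5483 0.005  0.1803] F jx,jz,up 3.65 -0.12 1.02 sd [0.43 0.31 0.47] T [ 0.293 -1.325 -0.012] [0.021 0.032 0.034]
```

Request:
{"op": "send_rows", "data": {
  "plan": [
    [0.1,-1,0,0,0,0],
    [0.1,-2,0,0,0,0],
    [0.2,-3,0,0,0,0],
    [0.3,-4,0,0,0,0],
    [0.3,-4,0,0,0,0],
    [-2.7,-4.2,0,0,0,0],
    [-7.7,-4.6,0,0,0,0],
    [-12.7,-5,0,0,0,0],
    [-17.7,-5.4,0,0,0,0],
    [-20,-5.6,0,0,0,0]
  ]
}}

```text
clock: 16.75
tcp_pos: [0.5443, 0.0041, 0.2011]
orientation: [0.533, 0.421, 0.568, -0.464]
wrist_force: [2.2, 0.6, -1.3]
finger_gap: 0.0201
```

```bash
python3 avg.py
```

```text
17.15 [0.5443 0.0042 0.2005] F jx,jz,up 2.79 -0.32 -1.05 sd [0.55 0.3  0.21] T [ 0.237 -1.128 -0.005] [0.017 0.013 0.027]
```

Request:
{"op": "send_rows", "data": {
  "plan": [
    [0.1,-1,0,0,0,0],
    [0.1,-2,0,0,0,0],
    [0.2,-3,0,0,0,0],
    [0.3,-4,0,0,0,0],
    [0.4,-5,0,0,0,0],
    [0.4,-5,0,0,0,0],
    [0.4,-5,0,0,0,0],
    [0.4,-5,0,0,0,0],
    [0.4,-5,0,0,0,0],
    [0.4,-5,0,0,0,0]
  ]
}}

```text
clock: 18.4
tcp_pos: [0.54, 0.0031, 0.2009]
orientation: [0.534, 0.421, 0.568, -0.464]
wrist_force: [5.6, 0.9, -0.8]
finger_gap: 0.0205
```

```bash
python3 avg.py
python3 - <<'E'
from ov import *
a={n:viewer.read_camera(n) for n in("wrist","side","scene")}
cv2.imwrite("pics/wrist8.png",cv2.resize(a["wrist"]["frame"][120:340,200:440],None,fx=3,fy=2.7,interpolation=cv2.INTER_CUBIC))
E
```

```text
18.8 [0.54   0.0031 0.2009] F jx,jz,up 5.27 0.38 -1.0 sd [0.63 0.61 0.76] T [ 4.120e-01 -1.944e+00 -1.000e-03] [0.03  0.025 0.024]
```

View pics/wrist8.png

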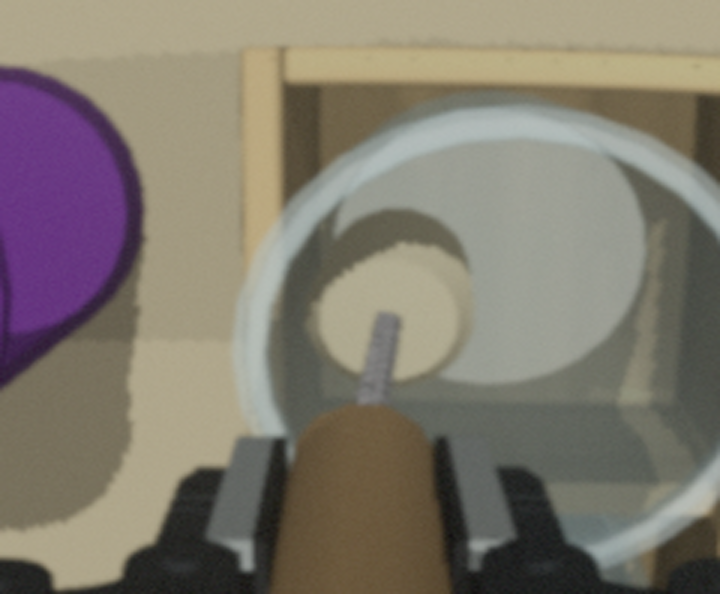

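Request:
{"op": "send_rows", "data": {
  "plan": [
    [3,-0.8,0,0,0,0],
    [7,-0.5,0,0,0,0],
    [11,-0.2,0,0,0,0],
    [15,0.1,0,0,0,0],
    [18,0.4,0,0,0,0],
    [20,0.6,0,0,0,0],
    [20.6,0.6,0,0,0,0],
    [20.6,0.6,0,0,0,0],
    [20.6,0.6,0,0,0,0],
    [20.6,0.6,0,0,0,0]
  ]
}}

```text
clock: 20.2
tcp_pos: [0.5393, 0.0029, 0.1804]
orientation: [0.534, 0.421, 0.568, -0.464]
wrist_force: [5.0, 1.4, -0.3]
finger_gap: 0.02
```

```bash
python3 avg.py
```

```text
20.6 [0.5393 0.0029 0.1804] F jx,jz,up 5.73 -0.29 -1.26 sd [0.49 0.33 0.47] T [ 4.460e-01 -2.098e+00  1.000e-03] [0.033 0.031 0.026]
```

Request:
{"op": "send_rows", "data": {
  "plan": [
    [1,0.1,0,0,0,0],
    [2,0.1,0,0,0,0],
    [2,0.1,0,0,0,0],
    [-3,-0.3,0,0,0,0],
    [-12,-1,0,0,0,0],
    [-22,-1.8,0,0,0,0],
    [-32,-2.6,0,0,0,0],
    [-42,-3.4,0,0,0,0],
    [-51,-4.1,0,0,0,0],
    [-57,-4.6,0,0,0,0]
  ]
}}

```text
clock: 21.85
tcp_pos: [0.5389, 0.003, 0.2371]
orientation: [0.534, 0.421, 0.568, -0.464]
wrist_force: [6.7, 1.4, -4.1]
finger_gap: 0.0197
```

```bash
python3 st.py
```

```text
21.85 [0.5389 0.003  0.2371] F tool [3.54590932 7.13929421 0.08488365] T [ 0.483 -2.309  0.007] F [ 6.7   1.39 -4.09]
```

Request:
{"op": "send_rows", "data": {
  "plan": [
    [-1.5,-0.1,0,0,0,0],
    [-3,-0.2,0,0,0,0],
    [-4.5,-0.3,0,0,0,0],
    [-5.5,-0.4,0,0,0,0],
    [-5.5,-0.4,0,0,0,0],
    [-5.5,-0.4,0,0,0,0],
    [-5.5,-0.4,0,0,0,0],
    [-5.5,-0.4,0,0,0,0],
    [-5.5,-0.4,0,0,0,0],
    [-5.5,-0.4,0,0,0,0]
  ]
}}

```text
clock: 23.1
tcp_pos: [0.5389, 0.0031, 0.2423]
orientation: [0.533, 0.421, 0.568, -0.464]
wrist_force: [5.3, 1.8, -3.8]
finger_gap: 0.0205
```

```bash
python3 st.py
python3 - <<'E'
from ov import *
a={n:viewer.read_camera(n) for n in("wrist","side","scene")}
np.save("w9.npy",a,allow_pickle=True)
z=lambda m:cv2.resize(m,(390,520),interpolation=cv2.INTER_CUBIC)
cv2.imwrite("pics/z9.png",np.hstack([z(a["scene"]["frame"][150:270,280:370]),z(a["side"]["frame"][180:300,220:310])]))
cv2.imwrite("pics/wrist9.png",cv2.resize(a["wrist"]["frame"][120:340,200:440],None,fx=3,fy=2.7,interpolation=cv2.INTER_CUBIC))
E
```

```text
23.1 [0.5389 0.0031 0.2423] F tool [ 3.37418741  5.86193962 -0.65316405] T [ 0.511 -2.331 -0.027] F [ 5.31  1.84 -3.82]
```

View pics/z9.png

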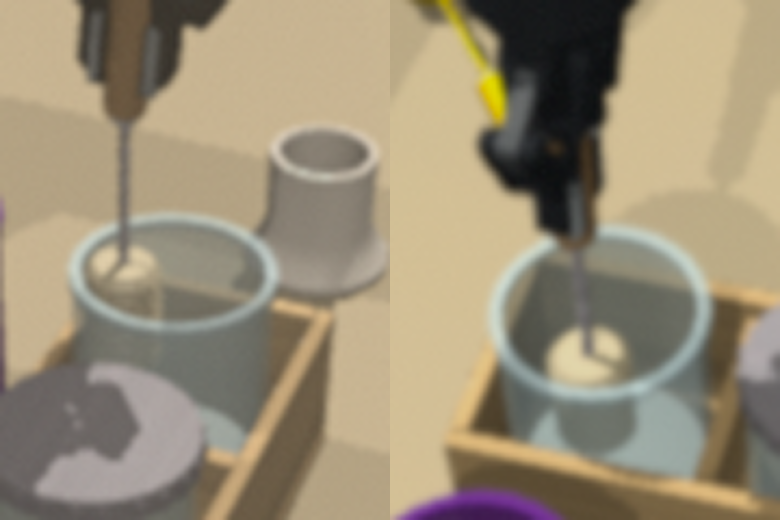

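View pics/wrist9.png

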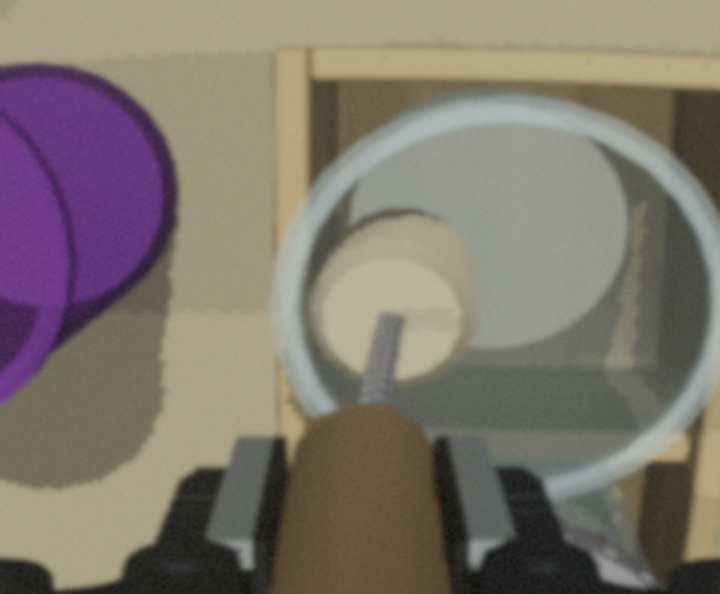

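Run:
```python
from ov import *
a=np.load("w9.npy",allow_pickle=True).item(); s=a["scene"];d=a["side"];w=a["wrist"];k=4.3333
es=np.r_[280+68/k,150+213/k,280+280/k,150+330/k]; ed=np.r_[220+99/k,180+222/k,220+322/k,180+400/k]
ew=np.r_[200+272/3,120+88/2.7]
g=lambda q:np.r_[ext(proj(s,circ(*q,.14,.052)))-es,ext(proj(d,circ(*q,.14,.052)))-ed,ext(projw(w,circ(*q,.14,.052)))[:2]-ew]
r=least_squares(g,[.565,.009]); q=r.x; print(q,r.fun.round(1))
c=q-.027*JX[:2]; 
for z in(.134,.137,.140,.143):
    print(z,"scene head",((ext(proj(s,circ(*c,z,.018)))-[280,150]*2)*k).round(),"side",((ext(proj(d,circ(*c,z,.018)))-[220,180]*2)*k+[390,0]*2).round(),"wrist",((ext(projw(w,circ(*c,z,.018)))-[200,120]*2)*[3,2.7]*2 if 0 else (ext(projw(w,circ(*c,z,.018)))-np.array([200,120,200,120]))*np.array([3,2.7,3,2.7])).round())
```

```text
[0.56141136 0.01191094] [ 0.2  0.1 -1.8 -0.8 -0.4  1.1 -2.1 -0.9  0.8  0.7]
0.134 scene head [ 87. 248. 156. 286.] side [541. 330. 617. 390.] wrist [308. 222. 463. 358.]
0.137 scene head [ 87. 243. 156. 281.] side [541. 326. 616. 386.] wrist [306. 224. 464. 362.]
0.14 scene head [ 87. 238. 157. 276.] side [540. 322. 616. 383.] wrist [305. 226. 464. 365.]
0.143 scene head [ 87. 233. 157. 271.] side [539. 319. 615. 379.] wrist [303. 228. 464. 369.]
```

Request:
{"op": "send_rows", "data": {
  "plan": [
    [-1.5,-0.1,0,0,0,0],
    [-1.5,-0.1,0,0,0,0],
    [3,0.2,0,0,0,0],
    [12,0.9,0,0,0,0],
    [22,1.7,0,0,0,0],
    [32,2.5,0,0,0,0],
    [42,3.3,0,0,0,0],
    [51,4,0,0,0,0],
    [58,4.5,0,0,0,0],
    [61,4.8,0,0,0,0]
  ]
}}

```text
clock: 24.5
tcp_pos: [0.5396, 0.0028, 0.1823]
orientation: [0.534, 0.422, 0.567, -0.464]
wrist_force: [5.7, 0.8, 2.2]
finger_gap: 0.0204
```

```bash
python3 st.py
```

```text
24.5 [0.5396 0.0028 0.1823] F tool [-2.58488548  5.52638362  0.40933005] T [ 0.436 -1.966  0.021] F [5.66 0.83 2.16]
```

Request:
{"op": "send_rows", "data": {
  "plan": [
    [1,0,0,0,0,0],
    [2,0.1,0,0,0,0],
    [3,0.2,0,0,0,0],
    [4,0.2,0,0,0,0],
    [4.5,0.2,0,0,0,0],
    [4.5,0.2,0,0,0,0],
    [4.5,0.2,0,0,0,0],
    [4.5,0.2,0,0,0,0],
    [4.5,0.2,0,0,0,0],
    [4.5,0.2,0,0,0,0]
  ]
}}

```text
clock: 25.75
tcp_pos: [0.5396, 0.0028, 0.1784]
orientation: [0.534, 0.422, 0.567, -0.464]
wrist_force: [6.0, 1.2, 2.8]
finger_gap: 0.0204
```

```bash
python3 avg.py
```

```text
26.15 [0.5396 0.0028 0.1783] F jx,jz,up 5.43 -0.11 2.96 sd [0.58 0.33 0.3 ] T [ 0.42  -1.931 -0.01 ] [0.027 0.016 0.042]
```

Request:
{"op": "send_rows", "data": {
  "plan": [
    [0.8,0,0,0,0,0],
    [1.5,0.1,0,0,0,0],
    [1.5,0.1,0,0,0,0],
    [1.5,0.1,0,0,0,0],
    [-2.5,2,0,0,0,0],
    [-4.8,10,0,0,0,2],
    [-5.6,20,0,0,0,4.5],
    [-6.3,30,0,0,0,7],
    [-6.9,37,0,0,0,9],
    [-7.1,39.5,0,0,0,9]
  ]
}}

```text
clock: 27.4
tcp_pos: [0.5749, 0.0113, 0.1802]
orientation: [0.567, 0.463, 0.534, -0.422]
wrist_force: [0.4, 0.6, 1.5]
finger_gap: 0.02
```

```bash
python3 avg.py
```

```text
27.8 [0.5771 0.0114 0.1808] F jx,jz,up -0.34 -0.22 0.24 sd [0.61 0.44 0.72] T [-0.018  0.113  0.004] [0.039 0.03  0.02 ]
```

Request:
{"op": "send_rows", "data": {
  "plan": [
    [0.1,1.5,0,0,0,0],
    [0.2,3,0,0,0,0],
    [0.3,4.5,0,0,0,0],
    [0.4,6,0,0,0,0],
    [0.5,7.5,0,0,0,0],
    [0.7,9,0,0,0,0],
    [0.8,10.5,0,0,0,0],
    [0.9,12,0,0,0,0],
    [0.9,12,0,0,0,0],
    [0.9,12,0,0,0,0]
  ]
}}

```text
clock: 29.05
tcp_pos: [0.589, 0.014, 0.1811]
orientation: [0.568, 0.464, 0.533, -0.421]
wrist_force: [-4.3, -0.7, -0.9]
finger_gap: 0.0201
```

```bash
python3 avg.py
```

```text
29.45 [0.589  0.014  0.1812] F jx,jz,up -4.6 -0.09 -1.24 sd [0.67 0.47 0.34] T [-0.367  1.584 -0.013] [0.034 0.029 0.032]
```

Request:
{"op": "send_rows", "data": {
  "plan": [
    [0.1,1,0,0,0,0],
    [0.2,2,0,0,0,0],
    [0.3,3,0,0,0,0],
    [0.3,4,0,0,0,0],
    [0.3,4,0,0,0,0],
    [0.3,4,0,0,0,0],
    [0.3,4,0,0,0,0],
    [0.3,4,0,0,0,0],
    [0.3,4,0,0,0,0],
    [0.3,4,0,0,0,0]
  ]
}}

```text
clock: 30.7
tcp_pos: [0.593, 0.0149, 0.1812]
orientation: [0.568, 0.464, 0.533, -0.421]
wrist_force: [-4.7, -0.9, -1.1]
finger_gap: 0.0203
```

```bash
python3 avg.py
```

```text
31.1 [0.593  0.0148 0.1811] F jx,jz,up -4.01 0.05 -0.66 sd [0.26 0.59 0.42] T [-0.373  1.54   0.005] [0.033 0.026 0.019]
```

Request:
{"op": "send_rows", "data": {
  "plan": [
    [0.1,1,0,0,0,0],
    [0.2,2,0,0,0,0],
    [0.3,3,0,0,0,0],
    [0.3,4,0,0,0,0],
    [0.3,4,0,0,0,0],
    [0.3,4,0,0,0,0],
    [0.3,4,0,0,0,0],
    [0.3,4,0,0,0,0],
    [0.3,4,0,0,0,0],
    [0.3,4,0,0,0,0]
  ]
}}

```text
clock: 32.35
tcp_pos: [0.5964, 0.0157, 0.1809]
orientation: [0.568, 0.464, 0.534, -0.421]
wrist_force: [-5.0, -0.5, -1.1]
finger_gap: 0.02
```

```bash
python3 avg.py
```

```text
32.75 [0.5964 0.0157 0.1809] F jx,jz,up -5.34 0.16 -0.95 sd [0.37 0.63 0.38] T [-0.472  1.974 -0.021] [0.027 0.018 0.015]
```

Request:
{"op": "send_rows", "data": {
  "plan": [
    [1.2,0.5,0,0,0,0],
    [2.6,0.8,0,0,0,0],
    [2.6,0.8,0,0,0,0],
    [2.6,0.8,0,0,0,0],
    [-3,1.2,0,0,0,0],
    [-12,1.9,0,0,0,0],
    [-22,2.7,0,0,0,0],
    [-32,3.5,0,0,0,0],
    [-42,4.3,0,0,0,0],
    [-51,5,0,0,0,0]
  ]
}}

```text
clock: 34.0
tcp_pos: [0.5973, 0.0159, 0.2326]
orientation: [0.568, 0.464, 0.534, -0.421]
wrist_force: [-5.8, -1.9, -4.9]
finger_gap: 0.02
```

```bash
python3 st.py
```

```text
34.0 [0.5973 0.0159 0.2326] F tool [ 4.39080195 -6.39109518  0.61584144] T [-0.549  2.124  0.007] F [-5.76 -1.9  -4.87]
```

Request:
{"op": "send_rows", "data": {
  "plan": [
    [-3,0.2,0,0,0,0],
    [-6,0.5,0,0,0,0],
    [-9,0.7,0,0,0,0],
    [-11,0.9,0,0,0,0],
    [-11.5,0.9,0,0,0,0],
    [-11.5,0.9,0,0,0,0],
    [-11.5,0.9,0,0,0,0],
    [-11.5,0.9,0,0,0,0],
    [-11.5,0.9,0,0,0,0],
    [-11.5,0.9,0,0,0,0]
  ]
}}

```text
clock: 35.25
tcp_pos: [0.5973, 0.0159, 0.244]
orientation: [0.568, 0.464, 0.534, -0.421]
wrist_force: [-5.6, -1.1, -3.4]
finger_gap: 0.02
```

```bash
python3 st.py
python3 - <<'E'
from ov import *
a={n:viewer.read_camera(n) for n in("wrist","side","scene")}
z=lambda m:cv2.resize(m,(390,520),interpolation=cv2.INTER_CUBIC)
cv2.imwrite("pics/z10.png",np.hstack([z(a["scene"]["frame"][150:270,280:370]),z(a["side"]["frame"][180:300,220:310])]))
E
```

```text
35.25 [0.5973 0.0159 0.244 ] F tool [ 2.98338213 -5.89826187 -0.14912376] T [-0.532  2.209  0.031] F [-5.55 -1.07 -3.43]
```

View pics/z10.png

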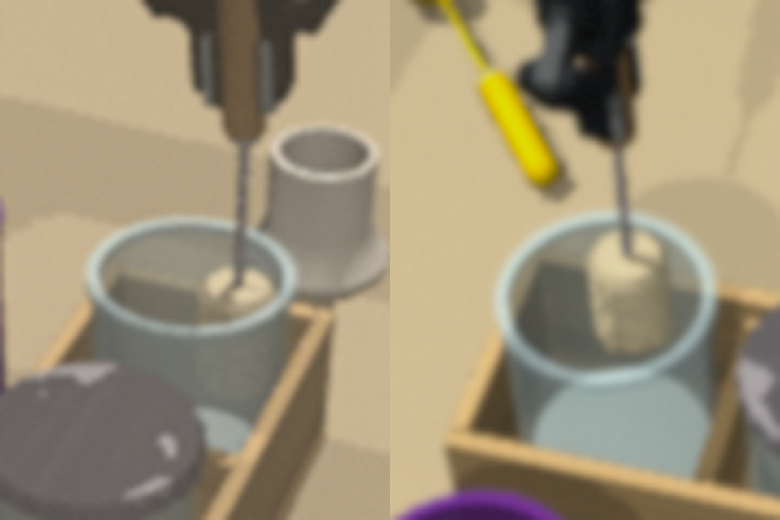

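Request:
{"op": "send_rows", "data": {
  "plan": [
    [3,-0.2,0,0,0,0],
    [10,-0.8,0,0,0,0],
    [19,-1.5,0,0,0,0],
    [28,-2.2,0,0,0,0],
    [37,-2.9,0,0,0,0],
    [46,-3.6,0,0,0,0],
    [54,-4.2,0,0,0,0],
    [60,-4.7,0,0,0,0],
    [63,-4.9,0,0,0,0],
    [64.5,-5,0,0,0,0]
  ]
}}

```text
clock: 36.65
tcp_pos: [0.5979, 0.0156, 0.1808]
orientation: [0.569, 0.464, 0.533, -0.421]
wrist_force: [-8.2, -1.9, 4.3]
finger_gap: 0.0204
```

```bash
python3 st.py
```

```text
36.65 [0.5979 0.0156 0.1808] F tool [-4.95834246 -8.00197062  0.06786981] T [-0.601  2.588  0.023] F [-8.16 -1.86  4.31]
```

Request:
{"op": "send_rows", "data": {
  "plan": [
    [0.5,-1,0,0,0,0],
    [1,-1.5,0,0,0,0],
    [2,-1.7,0,0,0,0],
    [2,-1.7,0,0,0,0],
    [2,-1.7,0,0,0,0],
    [2,-1.7,0,0,0,0],
    [2,-1.7,0,0,0,0],
    [2,-1.7,0,0,0,0],
    [2,-1.7,0,0,0,0],
    [2,-1.7,0,0,0,0]
  ]
}}

```text
clock: 37.9
tcp_pos: [0.597, 0.0154, 0.1789]
orientation: [0.569, 0.465, 0.533, -0.421]
wrist_force: [-6.3, -1.3, 2.3]
finger_gap: 0.0204
```

```bash
python3 avg.py
```

```text
38.3 [0.597  0.0154 0.1789] F jx,jz,up -6.43 0.15 3.23 sd [0.49 0.42 0.43] T [-0.536  2.2    0.007] [0.026 0.013 0.03 ]
```

Request:
{"op": "send_rows", "data": {
  "plan": [
    [0.8,0,0,0,0,0],
    [1.5,-0.1,0,0,0,0],
    [1.5,-0.1,0,0,0,0],
    [1.5,-0.1,0,0,0,0],
    [-2.5,-6,0,0,0,-1],
    [-5,-14,0,0,0,-2.5],
    [-9.7,-21.5,0,0,0,-4],
    [-18,-26.5,0,0,0,-4.5],
    [-34,-25.5,0,0,0,-4.5],
    [-54,-24,0,0,0,-4.5]
  ]
}}

```text
clock: 39.55
tcp_pos: [0.569, 0.0096, 0.2303]
orientation: [0.551, 0.443, 0.551, -0.443]
wrist_force: [-0.1, -0.2, -0.3]
finger_gap: 0.0202
```

```bash
python3 st.py
python3 - <<'E'
from h import *
p,r=pose()
# target above pot: tip (.520,.253) z .165 with L .1624
t=tool([0,0,1],JX)
print(r.as_matrix().round(3))
print(delta(p,r,[p[0],p[1],.337],t).round(1), delta(p,r,[.520,.253,.345],t).round(1))
E
```

```text
39.55 [0.569  0.0096 0.2303] F tool [ 0.32998266 -0.10295251  0.14111067] T [-0.001 -0.055  0.032] F [-0.07 -0.16 -0.33]
[[ 0.001  0.977  0.215]
 [-0.     0.215 -0.977]
 [-1.     0.     0.   ]]
[-1.067e+02  1.000e-01  0.000e+00 -0.000e+00  0.000e+00 -0.000e+00] [-114.8    4.6 -248.2   -0.     0.    -0. ]
```

Request:
{"op": "send_rows", "data": {
  "plan": [
    [-18,0,0,0,0,0],
    [-40,0,0,0,0,0],
    [-62,0,0,0,0,0],
    [-84,0,0,0,0,0],
    [-102,0,-2,0,0,0],
    [-112,0.5,-15,0,0,0],
    [-115,1,-42,0,0,0],
    [-115,1.5,-80,0,0,0],
    [-115,2,-120,0,0,0],
    [-115,3,-160,0,0,0]
  ]
}}

```text
clock: 40.8
tcp_pos: [0.5367, 0.1684, 0.3444]
orientation: [0.551, 0.443, 0.551, -0.443]
wrist_force: [0.6, -0.6, -0.2]
finger_gap: 0.0205
```

Request:
{"op": "send_rows", "data": {
  "plan": [
    [0,0.5,-35,0,0,0],
    [0,1,-62,0,0,0],
    [0,1.5,-80,0,0,0],
    [0,1.6,-87,0,0,0],
    [0,1.6,-88,0,0,0],
    [0,1.6,-88,0,0,0],
    [0,1.6,-88,0,0,0],
    [0,1.6,-88,0,0,0],
    [0,1.6,-88,0,0,0],
    [0,1.6,-88,0,0,0]
  ]
}}

```text
clock: 42.05
tcp_pos: [0.52, 0.2527, 0.344]
orientation: [0.551, 0.443, 0.551, -0.443]
wrist_force: [0.2, 0.8, -0.7]
finger_gap: 0.02
```

```bash
python3 st.py
python3 - <<'E'
from ov import *
import h, ov
ov.L=.1624
p,r=pose(); a={n:viewer.read_camera(n) for n in("wrist","side","scene")}
np.save("w11.npy",a,allow_pickle=True)
overlay(a,"ov11",p,r,[circ(.5200,.253,.08,.034)])
z=lambda m:cv2.resize(m,(260,360),interpolation=cv2.INTER_CUBIC)
cv2.imwrite("pics/z11.png",np.hstack([z(a["scene"]["ov"][110:235,310:400]),z(a["side"]["ov"][180:305,140:230]),z(a["wrist"]["ov"][150:300,266:374])]))
cv2.imwrite("pics/wrist11.png",cv2.resize(a["wrist"]["frame"][120:340,200:440],None,fx=3,fy=2.7,interpolation=cv2.INTER_CUBIC))
E
```

```text
42.05 [0.52   0.2527 0.344 ] F tool [ 0.71975875  0.36621984 -0.7796989 ] T [ 0.011  0.072 -0.025] F [ 0.19  0.84 -0.72]
```

View pics/z11.png

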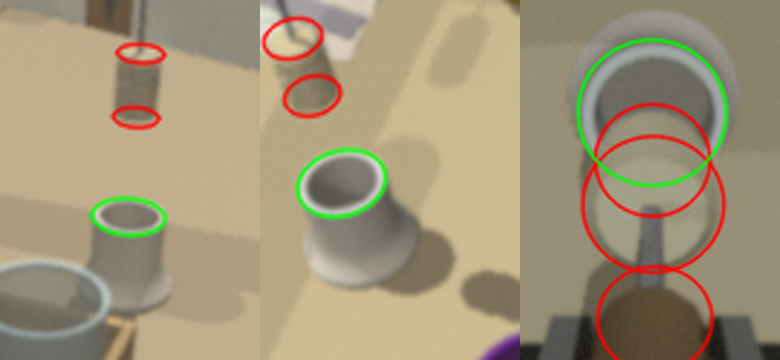

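View pics/wrist11.png

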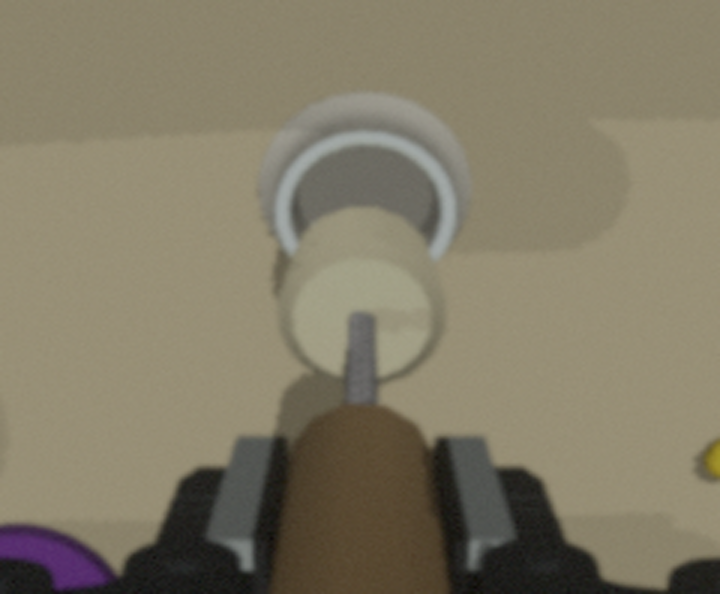

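Request:
{"op": "send_rows", "data": {
  "plan": [
    [8,0.5,1,0,0,0],
    [24,0.5,1,0,0,0],
    [42,0.5,1,0,0,0],
    [60,0.5,1,0,0,0],
    [75,0.5,1,0,0,0],
    [87,0.5,1,0,0,0],
    [96,0.5,1,0,0,0],
    [104,0.5,1,0,0,0],
    [112,0.5,1,0,0,0],
    [116,0.5,1,0,0,0]
  ]
}}

```text
clock: 43.45
tcp_pos: [0.5206, 0.2519, 0.2276]
orientation: [0.551, 0.443, 0.551, -0.443]
wrist_force: [-0.3, -0.3, -0.4]
finger_gap: 0.0199
```

```bash
python3 st.py
python3 - <<'E'
from h import *
a=viewer.read_camera("side")["frame"]; b=viewer.read_camera("scene")["frame"]
z=lambda m:cv2.resize(m,(375,520),interpolation=cv2.INTER_CUBIC)
cv2.imwrite("pics/z12.png",np.hstack([z(b[110:235,310:400]),z(a[180:305,140:230])]))
E
```

```text
43.45 [0.5206 0.2519 0.2276] F tool [ 0.43014521 -0.30970806  0.1978788 ] T [-0.019  0.031 -0.001] F [-0.26 -0.26 -0.43]
```

View pics/z12.png

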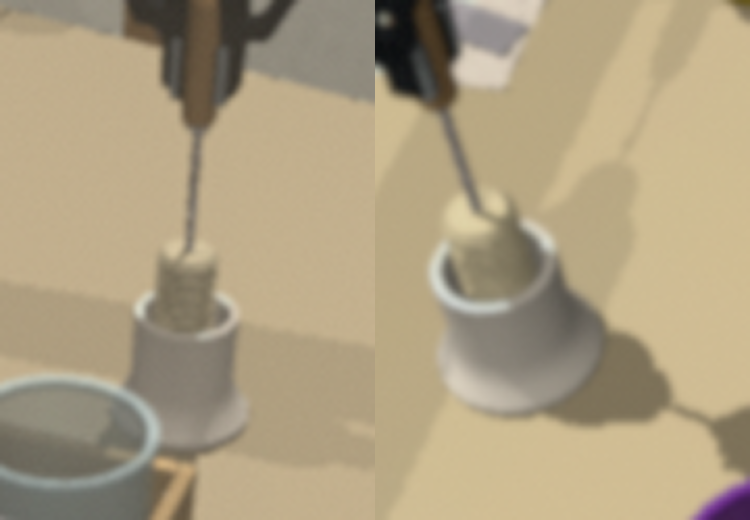

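Request:
{"op": "send_rows", "data": {
  "plan": [
    [5,0,0,0,0,0],
    [13,0,0,0,0,0],
    [22,0,0,0,0,0],
    [31,0,0,0,0,0],
    [39,0,0,0,0,0],
    [45,0,0,0,0,0],
    [49,0,0,0,0,0],
    [51,0,0,0,0,0],
    [52.5,0,0,0,0,0],
    [53,0,0,0,0,0]
  ]
}}

```text
clock: 44.8
tcp_pos: [0.5208, 0.2519, 0.1751]
orientation: [0.551, 0.443, 0.551, -0.443]
wrist_force: [-0.1, 0.2, -1.5]
finger_gap: 0.0201
```

```bash
python3 avg.py
```

```text
45.2 [0.5207 0.2519 0.1751] F jx,jz,up -0.09 0.22 -1.03 sd [0.31 0.56 0.44] T [-0.001  0.003  0.012] [0.022 0.026 0.021]
```

Request:
{"op": "send_rows", "data": {
  "plan": [
    [0.5,0,0,0,0,0],
    [1,0,0,0,0,0],
    [1,0,0,0,0,0],
    [1,0,0,0,0,0],
    [1,0,0,0,0,0],
    [1,0,0,0,0,0],
    [1,0,0,0,0,0],
    [1,0,0,0,0,0],
    [1,0,0,0,0,0],
    [1,0,0,0,0,0]
  ]
}}

```text
clock: 46.45
tcp_pos: [0.5207, 0.2518, 0.174]
orientation: [0.551, 0.443, 0.551, -0.443]
wrist_force: [-0.0, 0.6, -0.0]
finger_gap: 0.02
```

Request:
{"op": "send_rows", "data": {
  "plan": [
    [0,0,0,0,0,0],
    [0,0,0,0,0,0],
    [0,0,0,0,0,0],
    [0,0,0,0,0,0],
    [0,0,0,0,0,0],
    [0,0,0,0,0,0],
    [0,0,0,0,0,0],
    [0,0,0,0,0,0],
    [0,0,0,0,0,0],
    [0,0,0,0,0,0]
  ],
  "claw": 85
}}

```text
clock: 47.7
tcp_pos: [0.5207, 0.2519, 0.174]
orientation: [0.551, 0.443, 0.551, -0.443]
wrist_force: [0.6, -0.1, -0.9]
finger_gap: 0.0848
```

```bash
python3 st.py
python3 - <<'E'
from h import *
w=viewer.read_camera("wrist")["frame"]; cv2.imwrite("pics/wrist13.png",w)
a=viewer.read_camera("side")["frame"]; b=viewer.read_camera("scene")["frame"]
z=lambda m:cv2.resize(m,(375,520),interpolation=cv2.INTER_CUBIC)
cv2.imwrite("pics/z13.png",np.hstack([z(b[110:235,310:400]),z(a[180:305,140:230])]))
E
```

```text
47.7 [0.5207 0.2519 0.174 ] F tool [0.87002769 0.59474262 0.18202483] T [-0.035  0.03   0.046] F [ 0.62 -0.05 -0.87]
```

View pics/wrist13.png

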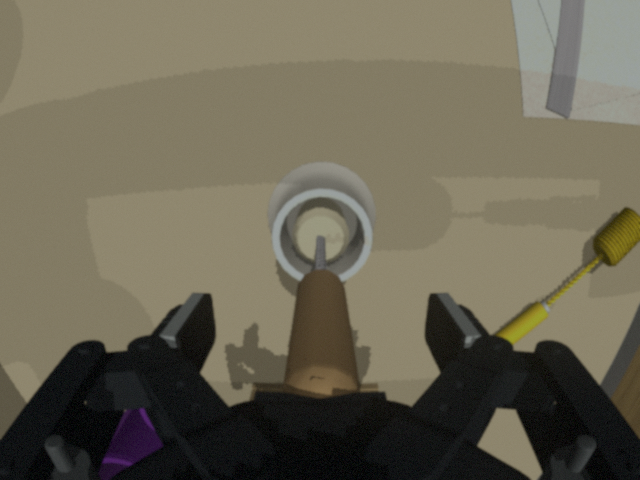

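View pics/z13.png

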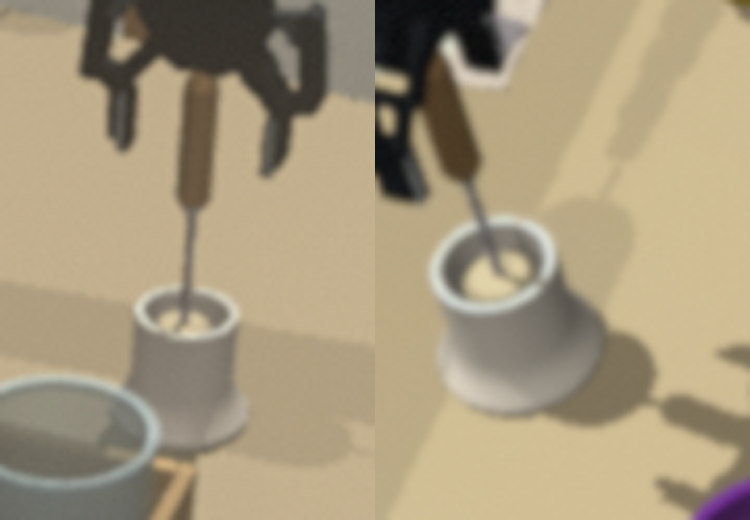

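Released; the brush stands upright. Now I back straight up and clear.

Request:
{"op": "send_rows", "data": {
  "plan": [
    [-4,0,0,0,0,0],
    [-14,0,0,0,0,0],
    [-28,0,0,0,0,0],
    [-44,0,0,0,0,0],
    [-60,0,0,0,0,0],
    [-76,0,0,0,0,0],
    [-92,0,0,0,0,0],
    [-108,0,0,0,0,0],
    [-120,0,0,0,0,0],
    [-125,0,0,0,0,0]
  ]
}}

```text
clock: 49.1
tcp_pos: [0.521, 0.252, 0.3002]
orientation: [0.551, 0.443, 0.551, -0.443]
wrist_force: [0.3, 0.3, -1.1]
finger_gap: 0.0852
```

```bash
python3 st.py
python3 - <<'E'
from h import *
cv2.imwrite("pics/side14.png",viewer.read_camera("side")["frame"]);cv2.imwrite("pics/scene14.png",viewer.read_camera("scene")["frame"])
E
```

```text
49.1 [0.521  0.252  0.3002] F tool [ 1.12053897  0.41129366 -0.24704238] T [-0.034  0.027  0.035] F [ 0.35  0.33 -1.12]
```

View pics/side14.png

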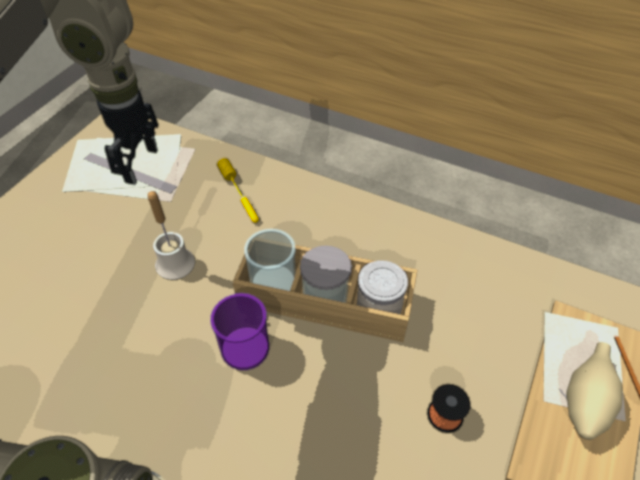

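View pics/scene14.png

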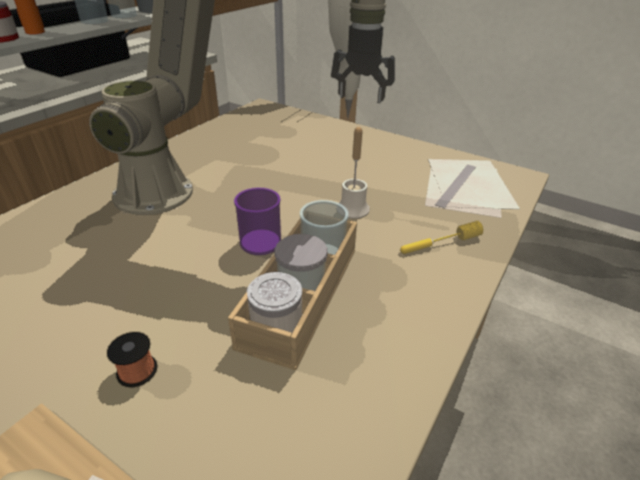

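```bash
python3 -c "
from workcell import job
print(job.hand_in())"
```

```text
the job is handed in; nothing more can be done
None
```

I scrubbed the open jar with the brush, stood the brush back in its pot bristles down, let go and handed the job in at about 49 s. No verdict came back.

**Scrubbing:**
- **Bottom:** I pressed the bristles on at about 6 N.
- **Near wall:** I made one stroke from the bottom to the rim and back. The side force read about 5.4 to 6 N.
- **Far wall:** I made the same stroke. The side force was mostly about 5.4 to 6 N, and briefly 7 to 8 N at the end of the push down.

**Checks at the end:**
- The last pictures show the brush standing upright in its pot and the gripper clear above it. The jar is upright in its compartment, and the other things look where they were.
- At both tops, pictures showed the bristle top level with the rim, within about 3 mm.

**What did not go cleanly:**
- The jar slid a few millimetres inside its compartment on both sides. On the near side I noticed only after about 20 mm of drawing up at roughly 3 N, so I went back to the bottom and repeated that stroke at full pressure.
- The largest combined push I read, about 10 N including friction, was at the end of the far-wall push down. I did not read the force continuously, so short peaks between readings were not seen.
- The vertical force read about -1 N with the gripper empty too, much the same as with the brush held. The vertical forces could therefore be off by about 1 N.

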